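# Fetch the cast from behind the bottles

## Task

First clear the three capped bottles off the rack and stand them upright in the steel side tray, leaving the dental cast where it is; then take the cast from the back of the rack and set it upright in the middle of the black survey table. Only then put the bottles back, each standing centred on the seat of its own colour (the seats' colours tell where, not where the bottle stood before). Do not move the black-lidded glass jar.

Things in the scene. Friction and masses are not known exactly. Their poses are not given: they have to be found in the camera images.
- bottle_red: red bottle, loose, about 110 g (varies): upright white round body 44 mm wide, 50 mm high, with a red band, and a fixed red cap 26 mm wide, 40 mm high on top (90 mm high in all; the cap is where to grip it). Origin at the centre of its underside, z up along its axis. At the start the three bottles stand in a row, 64 mm apart, on the three seats, in any order
- bottle_green: green bottle, loose, about 110 g (varies): upright white round body 44 mm wide, 50 mm high, with a green band, and a fixed green cap 26 mm wide, 40 mm high on top (90 mm high in all; the cap is where to grip it). Origin at the centre of its underside, z up along its axis. At the start the three bottles stand in a row, 64 mm apart, on the three seats, in any order
- bottle_blue: blue bottle, loose, about 110 g (varies): upright white round body 44 mm wide, 50 mm high, with a blue band, and a fixed blue cap 26 mm wide, 40 mm high on top (90 mm high in all; the cap is where to grip it). Origin at the centre of its underside, z up along its axis. At the start the three bottles stand in a row, 64 mm apart, on the three seats, in any order
- seat_red: red seat: fixed flat red plate 88 x 56 x 3 mm on the aluminium rack; one of three in a row, 64 mm apart, in any order. Origin on its underside, 6 mm above the bench, where the bottle's centre belongs; a bottle stands on its top, 3 mm higher. x points to the cast and the rack's back wall, y along the row. It reaches 62 mm to -x (a bare tab in front of the bottle) and 26 mm to +x
- seat_green: green seat: fixed flat green plate 88 x 56 x 3 mm on the aluminium rack; one of three in a row, 64 mm apart, in any order. Origin on its underside, 6 mm above the bench, where the bottle's centre belongs; a bottle stands on its top, 3 mm higher. x points to the cast and the rack's back wall, y along the row. It reaches 62 mm to -x (a bare tab in front of the bottle) and 26 mm to +x
- seat_blue: blue seat: fixed flat blue plate 88 x 56 x 3 mm on the aluminium rack; one of three in a row, 64 mm apart, in any order. Origin on its underside, 6 mm above the bench, where the bottle's centre belongs; a bottle stands on its top, 3 mm higher. x points to the cast and the rack's back wall, y along the row. It reaches 62 mm to -x (a bare tab in front of the bottle) and 26 mm to +x
- cast: dental stone cast, loose, about 90 g: pale yellow block 40 (x) x 48 (y) x 20 mm with a horseshoe of teeth, 30 mm high in all. Origin: centre of underside. Stands on the rack, 6 mm above the bench, 51 mm behind the bottle row, x about along the seats' x; 8 mm to the bottles and to the 40 mm high back wall: grip it across its 48 mm, along the row, once the bottles are gone
- survey_table: survey table: fixed black round platform 90 mm diameter on a small steel foot with a brass screw, flat top 30 mm above the bench. Origin on the bench under the platform's centre
- side_tray: side tray: fixed open steel tray, outside 220 mm (its x) by 100 mm (its y) by 18 mm high, walls and floor 4 mm thick. Origin at the centre of its underside on the bench; room for the three bottles in a row along its x, 64 mm apart
- bur_jar: bystander: pale glass jar with a black lid, loose, 44 mm diameter, 52 mm high, origin at the centre of its underside; stands on the bench beside the rack, not to be moved

How it is judged:
By the outcome, as a careful person would: the job done as asked, in the order asked, and still so for the second after the job is handed in, with the robot touching nothing.
It also fails if it takes over 144 s, if anything falls off the work surface, if the arm or the gripper's body presses on something with over 40 N, if the wrist force passes 120 N, or if a joint passes its speed limit or range.

## Robot

A 7-joint arm with a two-finger parallel gripper is mounted at the origin on the work surface. World frame = base frame: x ahead of the robot, y to its left, z up, the work surface at z = 0. Lengths are in mm, angles in rad, forces in N, time in s.
With the tool pointing down it reaches from about 350 to 900 mm from the base axis. Payload 8.1 kg.
Tool frame: the origin (TCP) lies between the finger pads; the fingertips stand arm.tcp_to_tips ahead of it and the grasp point (between the pads) lies 5 mm behind it (arm.tcp_to_tips is the distance from the TCP to the fingertips, in mm); z points along the fingers, x is the direction in which the jaws open and shut, and the axes are right-handed (so a half turn about z gives the same grasp; the last joint's range is limited). The gripper opens to 85 mm and grips with 20 to 120 N. Pads are 22 mm wide; open, the fingers measure 114 mm over their backs; the gripper's body (76 mm by 85 mm) begins 54 mm behind the grasp point. The pads swing forward as they close: fully open they stand 13 mm farther back than shut.
Start: joints at [-1.277, 0.434, 0.025, 1.573, -0.012, 1.134, -0.075], TCP at [241.57, 576.441, 245.323] pointing down, gripper open.
Joint ranges: [-2.62, 2.62], [-0.44, 2.09], [-1.27, 1.32], [0.08, 2.57], [-1.32, 4.46], [0.12, 2], [-2.74, 2.74]. Speed limits (rad/s): [2.22, 2.22, 3.01, 3.01, 3.14, 3.14, 3.14].

## Interface

Orientations are given as a unit quaternion [w, x, y, z].
In Python, from station import arm gives the robot as it stands.
- The arm moves only by the shell command python3 -m crank 'ROWS' [OPENING] [FORCE]. ROWS is JSON, one flat list of numbers, 4 for each row, row after row: the shift along the tool's x, y, z in mm, then the turn about the tool's z in rad. A call has 1 to 8 rows; each row is the pose to reach, as a shift and turn from the pose measured when the call began, along the tool's axes at that moment; what a row does not reach only later rows make up. A row lasts 1/12 s, in which the tool goes at most 41.7 mm and 7.16 degrees, less where a joint would pass 70% of its speed; a pose out of reach is approached as far as the arm can. A call with a gripper value outside its range is refused whole. OPENING is the opening, from 0 (shut) to 1 (fully open), set as the call begins (- or left out, the last holds). The fingers move at their own pace and stop on an object; FORCE is the grip in N (left out, the last holds). Time passes only in rows, so rows that repeat a pose let the fingers close. It gives the time, the measured TCP pose, the force and the opening at its end, in the units of the state.
- arm.get_obs(): the state, without advancing time (a new reading comes with each control period).
- arm.camera(name): name is "scene" or "top"; returns a dict with "img" (480x640x3 uint8, red, green, blue), "depth" (480x640 float32, mm along the optical axis (not along the pixel's ray), 0 where there is no reading), "K" (3x3 intrinsics, pixels), "T" (4x4, takes a point from camera to world coordinates). Camera axes: x right, y down, z forward; pixel columns grow to the right and rows downward; lengths in mm; the calibration is good to about 2 mm. A picture is of the moment at which its call begins.
- arm.hand_in(): hands the job in, once; it reports no verdict.
The state is a dict: "t": time; "q": joint angles; "joint_velocities": joint speeds; "joint_efforts": joint torques, N m; "tcp_pos": TCP position; "ee_rot": TCP orientation; "ft_force": force on the tool from outside, world axes, zero at the start; "moment": the same for the moment, N m; "finger_gap": opening from 0.0 (shut) to 1.0 (fully open).
Only numpy, scipy, OpenCV 4.12 (cv2) and the standard library are available. Lean on these libraries where they do the work, as an engineer would, in place of code of your own. Each camera call takes 0.05 s, during which the arm holds its last target.

## Working session

There is one attempt and no reset: what is moved stays moved. The work goes in short steps, Python scripts to look and compute and a shell command to move; the robot and the scene stay as the last step left them, time stands still between calls to the robot, and variables do not carry over. Pictures are saved under pics/ and viewed, and the job is handed in when it is done.

```bash
ls; mkdir -p pics; python3 - <<'E'
from station import arm
import cv2,numpy as np
for n in("scene","top"):
    c=arm.camera(n); cv2.imwrite(f"pics/{n}0.png",c["img"][:,:,::-1]); print(n,c["K"].round(1).tolist(),c["T"].round(3).tolist())
print(arm.get_obs(),arm.tcp_to_tips)
E
```

```text
pics
scene [[568.2, 0.0, 317.8], [0.0, 568.2, 247.7], [0.0, 0.0, 1.0]] [[0.739, 0.439, -0.512, 1152.705], [0.674, -0.476, 0.565, -678.936], [0.004, -0.762, -0.647, 789.204], [0.0, 0.0, 0.0, 1.0]]
top [[519.2, 0.0, 315.4], [0.0, 519.2, 244.1], [0.0, 0.0, 1.0]] [[0.004, -0.996, 0.094, 445.06], [-1.0, -0.003, 0.005, -6.882], [-0.005, -0.094, -0.996, 1215.627], [0.0, 0.0, 0.0, 1.0]]
{'t': 0.1, 'q': array([-1.27660507,  0.43513213,  0.02491844,  1.57396904, -0.01159342,
        1.13399382, -0.07510201]), 'joint_velocities': array([-5.56981732e-05, -2.96051027e-03, -6.20473344e-04, -2.66619649e-03,
       -4.36368049e-04,  1.38738793e-03,  1.52137682e-03]), 'joint_efforts': array([ 2.06647921e-03, -6.71759391e+01,  1.02787849e+00, -3.16897273e+01,
        1.59418926e-02,  7.41771888e-03, -1.33541161e-05]), 'tcp_pos': array([241.39610092, 576.05246622, 244.63128111]), 'ee_rot': array([ 4.19263433e-04,  8.32609468e-01,  5.53860102e-01, -5.33990284e-04]), 'ft_force': array([ 0.39732074, -0.24360182,  0.02296453]), 'moment': array([-0.01539567, -0.03509825,  0.01814595]), 'finger_gap': 0.9959761341610593} 14.0
```

View pics/top0.png

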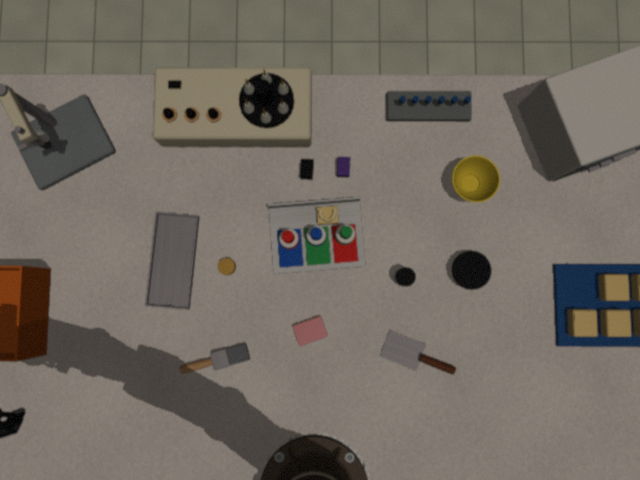

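View pics/scene0.png

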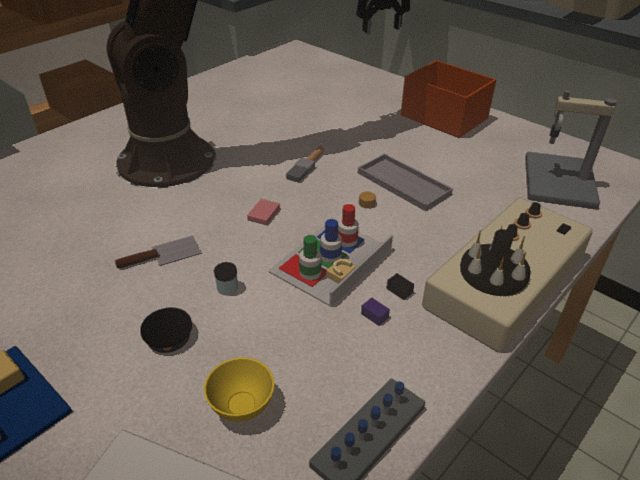

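Top view: seats left→right are blue, green, red at about (290,247), (317,245), (344,243), carrying the red, blue and green bottles. The cast is at (327,215), the tray at (173,260), the table at (471,270) and the jar at (404,276).

```bash
cat > h.py <<'E'
from station import arm
import cv2,numpy as np
def ray(c,uv,z):
    uv=np.atleast_2d(np.array(uv,float)); d=np.c_[uv,np.ones(len(uv))]@np.linalg.inv(c["K"]).T@c["T"][:3,:3].T
    o=c["T"][:3,3]; return (o+d*((z-o[2])/d[:,2])[:,None])
def hsvmask(c,kind):
    h=cv2.cvtColor(c["img"],cv2.COLOR_RGB2HSV); H,S,V=[h[:,:,i].astype(int) for i in range(3)]
    if kind=="red": m=((H<8)|(H>172))&(S>150)&(V>60)
    if kind=="green": m=(H>45)&(H<85)&(S>110)&(V>40)
    if kind=="blue": m=(H>100)&(H<128)&(S>120)&(V>50)
    if kind=="black": m=(V<50)
    if kind=="cast": m=(H>12)&(H<35)&(S>50)&(V>120)
    return m.astype(np.uint8)
def comps(c,kind,box,amin=15):
    m=hsvmask(c,kind); k=np.zeros_like(m);x0,y0,x1,y1=box;k[y0:y1,x0:x1]=1;m=m*k
    n,l,s,ce=cv2.connectedComponentsWithStats(m)
    return [(s[i,4],ce[i].round(1),s[i,:4],(l==i)) for i in range(1,n) if s[i,4]>=amin]
E
python3 - <<'E'
from h import *
c=arm.camera("top"); s=arm.camera("scene")
for n,C,b in(("top",c,(255,190,375,280)),("scene",s,(260,190,400,310))):
    x0,y0,x1,y1=b
    cv2.imwrite(f"pics/{n}z.png",cv2.resize(C["img"][y0:y1,x0:x1,::-1],None,fx=5.5,fy=5.0,interpolation=cv2.INTER_CUBIC))
for k in("red","green","blue","cast"):
    for C,b in((c,(255,190,375,280)),(s,(260,190,400,310))):
        for a,ce,bb,_ in comps(C,k,b): print(k,"top" if C is c else "scene",a,ce,bb,"z9",ray(C,ce,9)[0].round(1),"z99",ray(C,ce,99)[0].round(1))
for nm,b,z in(("jar",(388,258,422,295),52),("table",(440,240,505,300),30)):
    for a,ce,bb,m in comps(c,"black",b):
        cnt=max(cv2.findContours(m.astype(np.uint8),0,1)[0],key=len); (x,y),r=cv2.minEnclosingCircle(cnt); print(nm,a,ce,x,y,r,ray(c,ce,z)[0].round(1),ray(c,(x,y),z)[0].round(1))
# tray
d=c["depth"];print("depth tray",d[260,173],d[260,120])
v,u=np.mgrid[0:480,0:640]
P=np.dstack([(u-c["K"][0,2])/c["K"][0,0]*d,(v-c["K"][1,2])/c["K"][1,1]*d,d])@c["T"][:3,:3].T+c["T"][:3,3]
np.save("P0.npy",P)
m=((P[:,:,2]>11)&(u>135)&(u<210)&(v>200)&(v<320)).astype(np.uint8)
pts=P[m>0][:,:2].astype(np.float32); print("tray",len(pts),cv2.minAreaRect(pts))
m=((P[:,:,2]>3)&(u>262)&(u<370)&(v>192)&(v<280)); pts=P[m][:,:2].astype(np.float32)
print("rack",len(pts),cv2.minAreaRect(pts))
m=((P[:,:,2]>30)&(u>262)&(u<370)&(v>192)&(v<212)); pts=P[m]
print("wall",len(pts),cv2.minAreaRect(pts[:,:2].astype(np.float32)))
E
```

```text
red top 472 [343.9 249.6] [332 226  26  36] z9 [545.8 -66.8   9. ] z99 [538.3 -62.4  99. ]
red top 107 [287.4 236.2] [282 231  12  12] z9 [576.8  65.2   9. ] z99 [567.   59.8  99. ]
red scene 191 [347.9 214.1] [343 205  12  21] z9 [506.7 135.5   9. ] z99 [581.2  41.6  99. ]
red scene 98 [348.  237.2] [338 232  20  11] z9 [560.4  72.    9. ] z99 [628.8 -14.6  99. ]
red scene 386 [297.4 270. ] [279 255  47  31] z9 [552.6 -78.    9. ] z99 [ 621.8 -147.3   99. ]
green top 95 [345.4 231.8] [340 227  11  11] z9 [587.6 -70.4   9. ] z99 [576.9 -65.7  99. ]
green top 461 [317.9 252.7] [306 233  24  31] z9 [538.3  -6.2   9. ] z99 [531.4  -6.3  99. ]
green scene 101 [311.9 240.7] [304 236  16  15] z9 [510.9  10.2   9. ] z99 [585.  -69.3  99. ]
green scene 32 [325.8 263.7] [321 261  11   6] z9 [582.2 -24.7   9. ] z99 [ 648.  -100.2   99. ]
blue top 448 [290.8 254.8] [279 229  24  38] z9 [533.2  56.9   9. ] z99 [526.7  52.1  99. ]
blue top 97 [315.6 233.1] [311 228  11  11] z9 [584.3  -0.7   9. ] z99 [573.9  -1.2  99. ]
blue scene 67 [331.2 223. ] [326 220  11   8] z9 [500.5  84.9   9. ] z99 [575
[... 367 characters left out ...]
 [568.9 118.7  99. ]
cast scene 278 [341.1 267.7] [327 258  29  21] z9 [613.3 -12.7   9. ] z99 [675.5 -89.6  99. ]
jar 288 [404.5 276.4] 404.5 277.0 9.962529182434082 [ 482.5 -200.1   52. ] [ 481.1 -200.    52. ]
table 1171 [470.6 269.6] 470.8489074707031 269.2568664550781 19.72542953491211 [ 499.2 -354.5   30. ] [ 500. -355.   30.]
depth tray 1217.236 1218.2026
tray 638 ((507.4002685546875, 187.12391662597656), (396.8554382324219, 219.85887145996094), 85.3421630859375)
rack 6175 ((562.7732543945312, -1.3276443481445312), (235.45050048828125, 250.5075225830078), 0.1309395581483841)
wall 332 ((592.8738403320312, 31.719757080078125), (189.75860595703125, 239.47312927246094), 66.24276733398438)
```

View pics/topz.png

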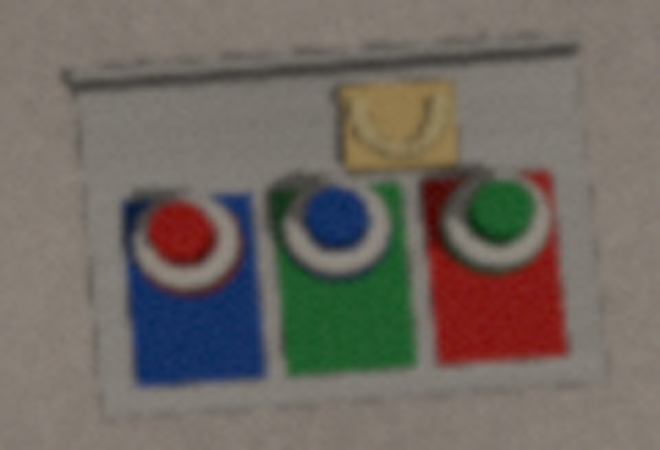

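View pics/scenez.png

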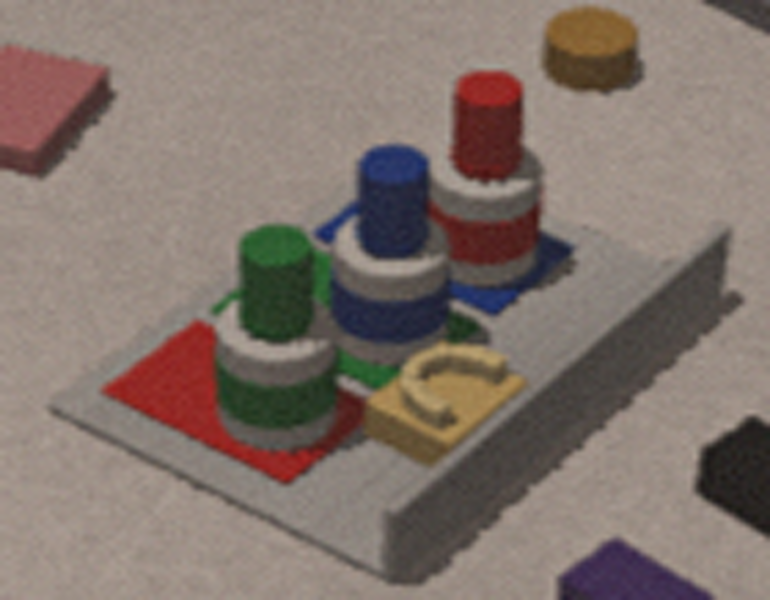

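Zoomed views confirm the pairing: the red bottle is on the blue seat, blue on green and green on red, and all the seat corners are visible. Next I'll fit rectangles to the seats, tray and cast.

```bash
python3 - <<'E'
from h import *
c=arm.camera("top"); 
out={}
for k in("blue","green","red"):
    a=max(comps(c,k,(255,190,375,280)),key=lambda t:t[0]); m=a[3].astype(np.uint8)
    v,u=np.nonzero(m); p=ray(c,np.c_[u,v],9)[:,:2].astype(np.float32); r=cv2.minAreaRect(p); bx=cv2.boxPoints(r)
    bx=bx[np.argsort(bx[:,0])]; f=bx[:2].mean(0); b=bx[2:].mean(0); x=(b-f)/np.linalg.norm(b-f)
    print(k,"rect",np.round(r[0],1),np.round(r[1],1),"yaw",np.degrees(np.arctan2(x[1],x[0])).round(2),"origin",(np.array(r[0])+18*x).round(1))
g=cv2.GaussianBlur(c["img"],(3,3),0).astype(int); 
hsv=cv2.cvtColor(c["img"],cv2.COLOR_RGB2HSV)
x0,y0,x1,y1=130,195,220,325
crop=c["img"][y0:y1,x0:x1]
print("tray px",c["img"][260,170:176].tolist(),"bench",c["img"][260,135:140].tolist())
cv2.imwrite("pics/tray.png",cv2.resize(crop[:,:,::-1],None,fx=4.5,fy=4.5,interpolation=cv2.INTER_CUBIC))
lab=cv2.cvtColor(c["img"],cv2.COLOR_RGB2LAB).astype(int)
b=cv2.blur((c["img"][:,:,0].astype(np.float32)-c["img"][:,:,2]),(3,3))
print("r-b tray",b[260,170:176],"bench",b[260,135:140])
m=np.zeros(b.shape,np.uint8); m[y0:y1,x0:x1]=(b[y0:y1,x0:x1]<7); m=cv2.morphologyEx(m,2,np.ones((5,5)));m=cv2.morphologyEx(m,3,np.ones((5,5)))
cn=max(cv2.findContours(m,0,1)[0],key=cv2.contourArea)
p=ray(c,cn[:,0],18)[:,:2].astype(np.float32); print("tray",cv2.minAreaRect(p),cv2.boxPoints(cv2.minAreaRect(p)).round(0).tolist())
a=max(comps(c,"cast",(255,190,375,280)),key=lambda t:t[0]);v,u=np.nonzero(a[3]); p=ray(c,np.c_[u,v],26)[:,:2].astype(np.float32); print("cast",cv2.minAreaRect(p))
E
```

```text
blue rect [550.2  59.5] [84.6 52.2] yaw 4.73 origin [568.2  61. ]
green rect [555.6  -4.4] [83.7 52.1] yaw 4.1 origin [573.6  -3.1]
red rect [561.2 -67.8] [84.3 52.6] yaw 4.96 origin [579.1 -66.3]
tray px [[94, 89, 88], [93, 88, 86], [95, 88, 87], [96, 92, 89], [95, 89, 87], [91, 86, 85]] bench [[133, 124, 115], [132, 123, 114], [130, 121, 112], [130, 123, 114], [133, 125, 116]]
r-b tray [6.6666665 6.7777777 6.6666665 6.888889  6.7777777 6.888889 ] bench [17.222221 17.333334 17.       17.11111  16.777779]
tray ((571.5852661132812, 351.8370666503906), (82.64004516601562, 36.24177932739258), 24.192569732666016) [[526.0, 351.0], [541.0, 318.0], [617.0, 352.0], [602.0, 385.0]]
cast ((625.767578125, -29.312124252319336), (39.71755599975586, 46.21731948852539), 0.17537838220596313)
```

View pics/tray.png

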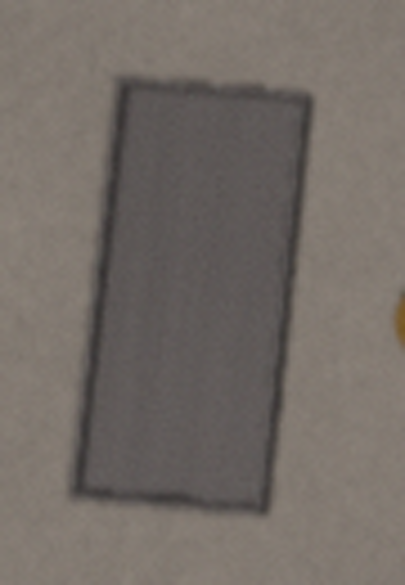

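```bash
cat >> h.py <<'E'
from scipy.spatial.transform import Rotation as R
def need(x,y,z,ang=94.7,o=None):
    """world target of TCP -> tool-frame shift + turn (tool x at heading ang)"""
    o=o or arm.get_obs(); w,a,b,c=o["ee_rot"]; M=R.from_quat([a,b,c,w]).as_matrix()
    s=M.T@(np.array([x,y,z])-o["tcp_pos"]); h=np.degrees(np.arctan2(M[1,0],M[0,0]))
    print("shift",s.round(1),"turn",np.radians(((h-ang+180)%360)-180).round(3),"| tcp",o["tcp_pos"].round(1),"head",h.round(2),"tilt",np.degrees(np.arccos(-M[2,2])).round(2),"gap",o["finger_gap"].round(3),"F",o["ft_force"].round(1),"t",round(o["t"],2),"q1,q7",o["q"][[0,6]].round(2))
E
python3 - <<'E'
from h import *
c=arm.camera("top")
q=np.array([(122,82),(312,95),(268,512),(75,495)])/4.5-.5+[130,195]
p=ray(c,q,18); print(p.round(1).tolist(),p.mean(0),[np.linalg.norm(p[i]-p[i-1]) for i in range(4)])
d=(p[0]+p[1]-p[2]-p[3]);d/=np.linalg.norm(d);print("tray x",d, [ (p.mean(0)+64*k*d).round(1).tolist() for k in(-1,0,1)])
need(567,59.8,180)
E
```

```text
[[630.0, 370.4, 18.0], [623.5, 271.6, 18.0], [408.9, 288.8, 18.0], [417.2, 387.6, 18.0]] [519.90761012 329.6217563   18.        ] [np.float64(213.55680267218978), np.float64(99.0333120963965), np.float64(215.26577948260228), np.float64(99.14638167308675)]
tray x [ 0.99678817 -0.08008336  0.        ] [[456.1, 334.7, 18.0], [519.9, 329.6, 18.0], [583.7, 324.5, 18.0]]Traceback (most recent call last):
  File "<stdin>", line 6, in <module>
  File "h.py", line 23, in need
    print("shift",s.round(1),"turn",np.radians(((h-ang+180)%360)-180).round(3),"| tcp",o["tcp_pos"].round(1),"head",h.round(2),"tilt",np.degrees(np.arccos(-M[2,2])).round(2),"gap",o["finger_gap"].round(3),"F",o["ft_force"].round(1),"t",round(o["t"],2),"q1,q7",o["q"][[0,6]].round(2))
                                                                                                                                                                                    ^^^^^^^^^^^^^^^^^^^^^
AttributeError: 'float' object has no attribute 'round'
```

```bash
sed -i 's/o\["finger_gap"\].round(3)/round(float(o["finger_gap"]),3)/' h.py; cat > n.sh <<'E'
python3 -c "from h import *; need($1)"
E
chmod +x n.sh; ./n.sh 567,59.8,180
```

```text
shift [-350.5  499.8   65.2] turn -0.479 | tcp [241.5 576.3 245. ] head 67.26 tilt 0.03 gap 0.999 F [-0.7 -0.3 -0.2] t 0.3 q1,q7 [-1.28 -0.08]
```

```bash
python3 -m crank '[-22,31,0,-0.1, -44,62,0,-0.2, -66,93,0,-0.3, -88,124,0,-0.4, -110,156,0,-0.479, -132,187,10,-0.479, -154,218,20,-0.479, -176,250,30,-0.479]' 0.55 30; ./n.sh 567,59.8,180
```

```text
t: 0.97
tcp_pos: [404.7, 315.8, 215.2]
ee_rot: [0.0, 0.677, 0.736, 0.0]
ft_force: [0.3, 0.1, 0.4]
finger_gap: 0.551
shift [-268.4  140.7   35.2] turn 0.0 | tcp [404.7 315.8 215.2] head 94.72 tilt 0.03 gap 0.551 F [0.3 0.1 0.4] t 0.97 q1,q7 [-0.78  0.89]
```

```bash
python3 -m crank '[-35,18,0,0, -70,36,0,0, -105,54,10,0, -140,72,15,0, -175,90,20,0, -210,110,25,0, -240,126,30,0, -268,141,35,0]'; ./n.sh 567,59.8,78; python3 - <<'E'
from h import *
for n in("top","scene"):
    c=arm.camera(n); x0,y0,x1,y1=(230,150,390,290) if n=="top" else (240,130,420,300)
    cv2.imwrite(f"pics/{n}1.png",cv2.resize(c["img"][y0:y1,x0:x1,::-1],None,fx=4,fy=3.5*1.14 if 0 else 4))
E
```

```text
t: 1.63
tcp_pos: [568.3, 57.8, 180.0]
ee_rot: [0.0, 0.678, 0.735, 0.0]
ft_force: [0.6, 1.6, 0.6]
finger_gap: 0.553
shift [  2.1  -1.3 102. ] turn -0.001 | tcp [568.3  57.8 180. ] head 94.65 tilt 0.05 gap 0.553 F [0.6 1.6 0.6] t 1.63 q1,q7 [-0.29  1.52]
```

View pics/scene1.png

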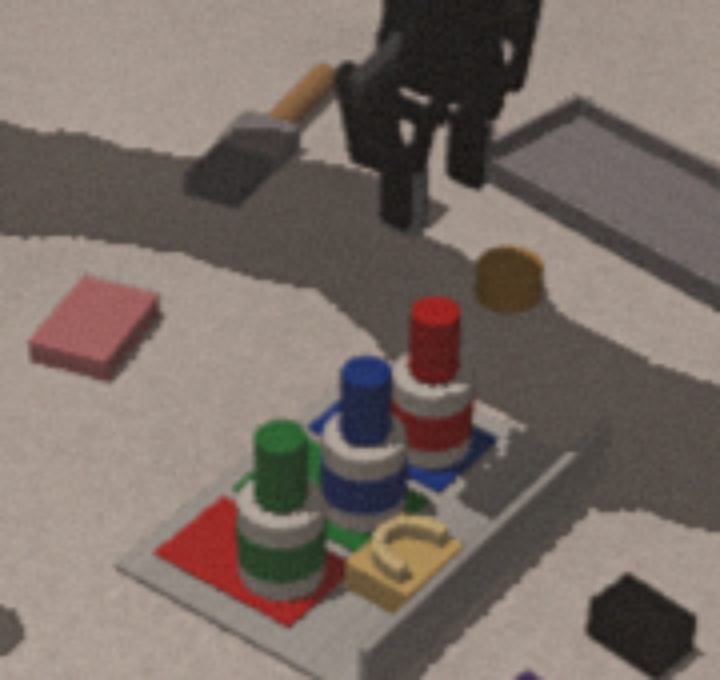

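The gripper (centre ~(435,190) in the crop) is directly over the red cap at (435,330), clear of the blue bottle. Descending.

```bash
python3 -m crank '[2,-1,25,0, 2,-1,50,0, 2,-1,75,0, 2,-1,92,0, 2,-1,100,0, 2,-1,102,0, 2,-1,102,0]'; ./n.sh 567,59.8,78;  python3 -m crank '[0,0,0,0, 0,0,0,0, 0,0,0,0, 0,0,0,0, 0,0,0,0, 0,0,0,0, 0,0,0,0, 0,0,0,0]' 0 40; ./n.sh 567,59.8,78;
```

```text
t: 2.32
tcp_pos: [568.2, 55.7, 77.5]
ee_rot: [0.001, 0.68, 0.733, -0.001]
ft_force: [0.4, 0.3, -0.7]
finger_gap: 0.553
shift [ 4.2 -0.9 -0.5] turn -0.007 | tcp [568.2  55.7  77.5] head 94.28 tilt 0.17 gap 0.553 F [ 0.4  0.3 -0.7] t 2.32 q1,q7 [-0.27  1.53]
t: 2.98
tcp_pos: [569.1, 56.2, 78.7]
ee_rot: [0.002, 0.68, 0.733, 0.0]
ft_force: [-1.5, 0.8, 7.1]
finger_gap: 0.29
shift [ 3.8 -1.9  0.7] turn -0.007 | tcp [569.1  56.2  78.7] head 94.29 tilt 0.21 gap 0.29 F [-1.5  0.8  7.1] t 2.98 q1,q7 [-0.27  1.53]
```

```bash
python3 -m crank '[0,0,-10,0, 0,0,-30,0, 0,0,-55,0, 0,0,-80,0, 0,0,-100,0, 0,0,-100,0]'; ./n.sh 583.7,324.5,178; python3 - <<'E'
from h import *
c=arm.camera("scene"); x0,y0,x1,y1=(240,110,480,300)
cv2.imwrite(f"pics/s2.png",cv2.resize(c["img"][y0:y1,x0:x1,::-1],None,fx=3,fy=3))
E
```

```text
t: 3.48
tcp_pos: [571.0, 56.4, 183.6]
ee_rot: [0.004, 0.68, 0.733, 0.003]
ft_force: [0.6, 0.0, -1.0]
finger_gap: 0.296
shift [266.4  32.5   5.5] turn -0.008 | tcp [571.   56.4 183.6] head 94.26 tilt 0.56 gap 0.296 F [ 0.6  0.  -1. ] t 3.48 q1,q7 [-0.29  1.51]
```

View pics/s2.png

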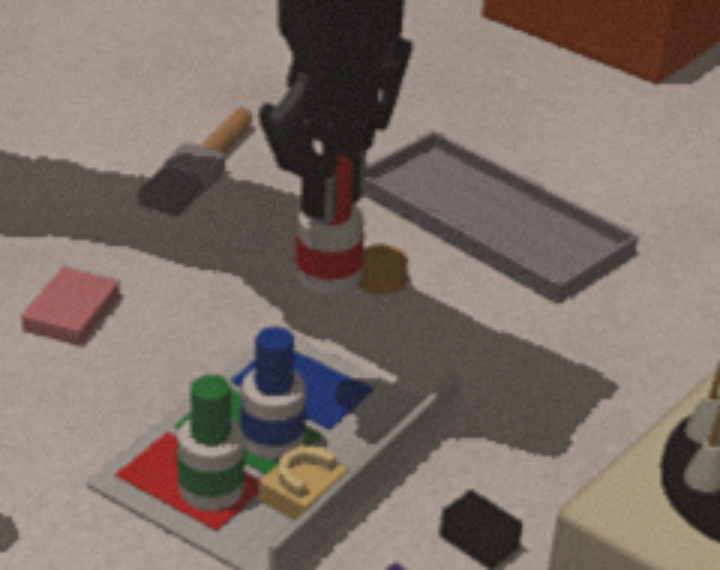

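Red bottle is hanging upright in the gripper; the other two bottles and the cast are undisturbed. Next, over to the tray.

```bash
python3 -m crank '[30,4,0,0, 65,8,0,0, 100,12,0,0, 140,17,2,0, 180,22,4,0, 215,26,5,0, 245,30,5,0, 266,32,5,0]'; ./n.sh 583.7,324.5,110
```

```text
t: 4.2
tcp_pos: [580.6, 327.8, 174.6]
ee_rot: [0.002, 0.679, 0.734, 0.001]
ft_force: [-0.4, 0.2, -1.3]
finger_gap: 0.294
shift [-3.4  2.5 64.6] turn -0.004 | tcp [580.6 327.8 174.6] head 94.46 tilt 0.3 gap 0.294 F [-0.4  0.2 -1.3] t 4.2 q1,q7 [-0.66  1.1 ]
```

```bash
python3 -m crank '[-2,1,15,0, -3,2,35,0, -3,2,55,0, -3,2,64,0, -3,2,64,0]'; ./n.sh 583.7,324.5,76;python3 -m crank '[0,0,0,0, 0,0,0,0, 0,0,0,0]'; ./n.sh 583.7,324.5,76
```

```text
t: 4.62
tcp_pos: [581.2, 323.6, 107.3]
ee_rot: [0.002, 0.679, 0.734, -0.002]
ft_force: [-0.7, 0.0, -0.9]
finger_gap: 0.294
shift [ 0.9  2.6 31.3] turn -0.004 | tcp [581.2 323.6 107.3] head 94.45 tilt 0.26 gap 0.294 F [-0.7  0.  -0.9] t 4.62 q1,q7 [-0.65  1.11]
t: 4.87
tcp_pos: [581.6, 323.7, 108.2]
ee_rot: [0.002, 0.679, 0.734, -0.001]
ft_force: [0.4, 0.7, -0.4]
finger_gap: 0.292
shift [ 0.8  2.1 32.2] turn -0.005 | tcp [581.6 323.7 108.2] head 94.44 tilt 0.23 gap 0.292 F [ 0.4  0.7 -0.4] t 4.87 q1,q7 [-0.65  1.11]
```

```bash
python3 -m crank '[1,2,10,0, 1,2,20,0, 1,2,28,0, 1,2,32,0, 1,2,32,0]'; python3 -m crank '[0,0,1,0, 0,0,2,0, 0,0,2,0]'; ./n.sh 583.7,324.5,76
```

```text
t: 5.28
tcp_pos: [582.7, 324.3, 74.6]
ee_rot: [0.001, 0.679, 0.734, -0.002]
ft_force: [0.5, -1.3, -1.3]
finger_gap: 0.294
t: 5.53
tcp_pos: [583.1, 324.6, 73.7]
ee_rot: [0.001, 0.679, 0.734, -0.002]
ft_force: [-2.0, -1.0, 6.0]
finger_gap: 0.292
shift [-0.1  0.6 -2.3] turn -0.004 | tcp [583.1 324.6  73.7] head 94.45 tilt 0.26 gap 0.292 F [-2. -1.  6.] t 5.53 q1,q7 [-0.65  1.12]
```

Contact at 73.7, as expected. Opening and going up.

```bash
python3 -m crank '[0,0,0,0, 0,0,0,0, 0,0,0,0, 0,0,0,0, 0,0,0,0]' 0.55; python3 -m crank '[0,0,-15,0, 0,0,-40,0, 0,0,-65,0, 0,0,-95,0, 0,0,-100,0]'; ./n.sh 574,-1,178;python3 - <<'E'
from h import *
c=arm.camera("scene"); x0,y0,x1,y1=(240,110,480,300)
cv2.imwrite(f"pics/s3.png",cv2.resize(c["img"][y0:y1,x0:x1,::-1],None,fx=3,fy=3))
E
```

```text
t: 5.95
tcp_pos: [583.1, 324.5, 73.7]
ee_rot: [0.001, 0.679, 0.734, -0.002]
ft_force: [-1.2, -1.0, 1.0]
finger_gap: 0.554
t: 6.37
tcp_pos: [585.3, 326.2, 179.0]
ee_rot: [0.002, 0.679, 0.734, 0.002]
ft_force: [2.0, 0.9, 0.4]
finger_gap: 0.55
shift [-325.3  -36.6    1.1] turn -0.005 | tcp [585.3 326.2 179. ] head 94.44 tilt 0.33 gap 0.55 F [2.  0.9 0.4] t 6.37 q1,q7 [-0.66  1.11]
```

View pics/s3.png

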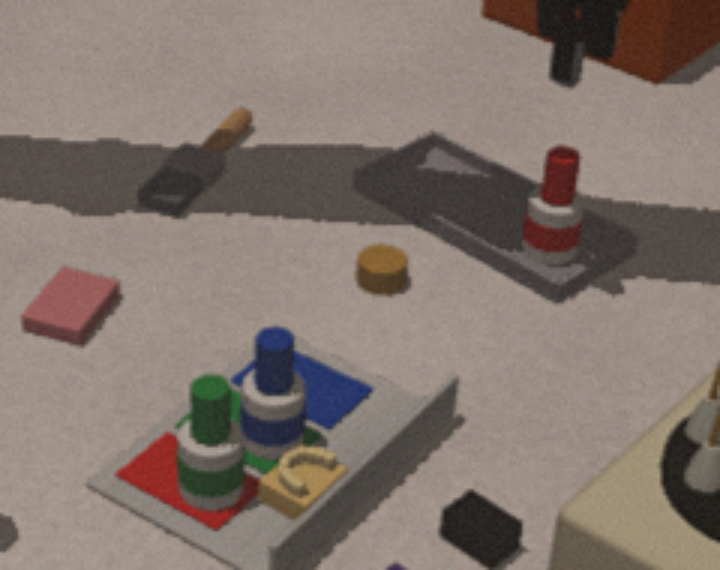

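Red stands in the tray at about (553,210); its apparent lean is perspective. Now blue.

```bash
python3 -m crank '[-40,-4,0,0, -80,-9,0,0, -120,-13,0,0, -160,-18,0,0, -200,-22,0,0, -240,-27,0,0, -280,-31,0,0, -310,-35,0,0]';python3 -m crank '[-12,-1,0,0, -12,-1,0,0, -12,-1,0,0]'; ./n.sh 574,-1,78
```

```text
t: 7.08
tcp_pos: [573.2, 10.2, 177.3]
ee_rot: [0.002, 0.68, 0.733, 0.001]
ft_force: [0.3, -1.4, -0.1]
finger_gap: 0.55
t: 7.33
tcp_pos: [572.5, -2.9, 176.4]
ee_rot: [0.002, 0.681, 0.732, -0.0]
ft_force: [0.3, 0.6, 0.9]
finger_gap: 0.55
shift [ 2.1  1.3 98.4] turn -0.01 | tcp [572.5  -2.9 176.4] head 94.15 tilt 0.22 gap 0.55 F [0.3 0.6 0.9] t 7.33 q1,q7 [-0.19  1.62]
```

```bash
python3 -m crank '[2,1,25,0, 2,1,50,-0.01, 2,1,75,-0.01, 2,1,92,-0.01, 3,2,98,-0.01, 3,2,98,-0.01, 3,2,98,-0.01]'; python3 -m crank '[0,0,0,0, 0,0,0,0, 0,0,0,0, 0,0,0,0, 0,0,0,0, 0,0,0,0, 0,0,0,0]' 0 40; ./n.sh 574,-1,78; python3 -m crank '[0,0,-10,0, 0,0,-30,0, 0,0,-55,0, 0,0,-80,0, 0,0,-100,0, 0,0,-100,0]'; ./n.sh 519.9,329.6,178
```

```text
t: 7.92
tcp_pos: [574.9, 1.1, 78.7]
ee_rot: [0.002, 0.677, 0.736, 0.0]
ft_force: [-0.2, 0.7, -0.4]
finger_gap: 0.55
t: 8.5
tcp_pos: [575.9, 1.4, 79.8]
ee_rot: [0.002, 0.677, 0.736, 0.001]
ft_force: [0.1, 0.4, 7.7]
finger_gap: 0.293
shift [-2.2 -2.1  1.8] turn 0.002 | tcp [575.9   1.4  79.8] head 94.8 tilt 0.31 gap 0.293 F [0.1 0.4 7.7] t 8.5 q1,q7 [-0.18  1.64]
t: 9.0
tcp_pos: [577.5, 1.3, 184.7]
ee_rot: [0.005, 0.677, 0.736, 0.004]
ft_force: [0.7, -0.1, -1.1]
finger_gap: 0.293
shift [332.  -30.1   5.7] turn 0.001 | tcp [577.5   1.3 184.7] head 94.78 tilt 0.68 gap 0.293 F [ 0.7 -0.1 -1.1] t 9.0 q1,q7 [-0.2   1.62]
```

```bash
python3 -m crank '[40,-4,0,0, 80,-7,0,0, 120,-11,0,0, 160,-15,0,0, 200,-18,0,0, 240,-22,0,0, 280,-25,0,0, 320,-29,0,0]';python3 -m crank '[12,-1,0,0, 12,-1,10,0, 12,-1,30,0, 12,-1,50,0, 12,-1,50,0]'; ./n.sh 519.9,329.6,80;
```

```text
t: 9.67
tcp_pos: [521.0, 319.2, 183.7]
ee_rot: [0.005, 0.677, 0.736, 0.003]
ft_force: [1.1, 1.0, -2.5]
finger_gap: 0.289
t: 10.08
tcp_pos: [517.6, 328.4, 129.6]
ee_rot: [0.004, 0.677, 0.736, -0.0]
ft_force: [-1.8, -1.5, -1.0]
finger_gap: 0.296
shift [ 1.4  2.1 49.6] turn 0.0 | tcp [517.6 328.4 129.6] head 94.72 tilt 0.51 gap 0.296 F [-1.8 -1.5 -1. ] t 10.08 q1,q7 [-0.71  1.03]
```

Contact is expected near z≈74.8 here.

```bash
python3 -m crank '[1,2,12,0, 1,2,25,0, 1,2,37,0, 1,2,46,0, 1,2,50,0, 1,2,50,0]'; python3 -m crank '[0,0,2,0, 0,0,3,0, 0,0,3,0]'; ./n.sh 519.9,329.6,80;
```

```text
t: 10.58
tcp_pos: [519.5, 328.7, 78.7]
ee_rot: [0.004, 0.677, 0.736, -0.001]
ft_force: [0.3, -0.7, -1.2]
finger_gap: 0.292
t: 10.83
tcp_pos: [519.7, 328.8, 76.0]
ee_rot: [0.004, 0.677, 0.736, -0.001]
ft_force: [0.2, -0.4, -1.3]
finger_gap: 0.291
shift [ 0.7  0.3 -4. ] turn 0.0 | tcp [519.7 328.8  76. ] head 94.71 tilt 0.51 gap 0.291 F [ 0.2 -0.4 -1.3] t 10.83 q1,q7 [-0.7   1.03]
```

```bash
python3 -m crank '[0,0,1,0, 0,0,2,0, 0,0,2,0]'; python3 -m crank '[0,0,0,0, 0,0,0,0, 0,0,0,0, 0,0,0,0, 0,0,0,0]' 0.55; python3 -m crank '[0,0,-15,0, 0,0,-40,0, 0,0,-65,0, 0,0,-95,0, 0,0,-100,0]'; ./n.sh 577,-65.7,178
```

```text
t: 11.08
tcp_pos: [520.2, 329.1, 75.0]
ee_rot: [0.005, 0.677, 0.736, -0.0]
ft_force: [-1.0, -0.7, 4.8]
finger_gap: 0.294
t: 11.5
tcp_pos: [520.2, 329.1, 74.9]
ee_rot: [0.005, 0.677, 0.736, -0.0]
ft_force: [-0.5, -0.4, -0.1]
finger_gap: 0.549
t: 11.92
tcp_pos: [521.5, 331.0, 179.9]
ee_rot: [0.005, 0.678, 0.735, 0.003]
ft_force: [1.7, 1.6, 1.0]
finger_gap: 0.55
shift [-399.9   22.8    3.4] turn -0.0 | tcp [521.5 331.  179.9] head 94.69 tilt 0.69 gap 0.55 F [1.7 1.6 1. ] t 11.92 q1,q7 [-0.71  1.03]
```

```bash
python3 -m crank '[-40,2,0,0, -80,5,0,0, -120,7,0,0, -160,9,0,0, -200,12,0,0, -240,14,0,0, -280,16,0,0, -320,18,0,0]';python3 -m crank '[-40,2,0,0, -70,4,0,0, -77,4,0,0, -77,4,0,0, -77,4,0,0]'; ./n.sh 577,-65.7,78
python3 - <<'E'
from h import *
c=arm.camera("scene"); x0,y0,x1,y1=(240,110,480,300)
cv2.imwrite(f"pics/s4.png",cv2.resize(c["img"][y0:y1,x0:x1,::-1],None,fx=3,fy=3))
E
```

```text
t: 12.58
tcp_pos: [565.5, 11.7, 181.0]
ee_rot: [0.005, 0.677, 0.736, 0.003]
ft_force: [1.9, 0.8, 0.9]
finger_gap: 0.55
t: 13.0
tcp_pos: [575.7, -64.1, 181.0]
ee_rot: [0.005, 0.678, 0.735, 0.003]
ft_force: [0.7, 2.0, 0.1]
finger_gap: 0.55
shift [ -1.5   0.  103. ] turn -0.0 | tcp [575.7 -64.1 181. ] head 94.68 tilt 0.67 gap 0.55 F [0.7 2.  0.1] t 13.0 q1,q7 [-0.09  1.74]
```

View pics/s4.png

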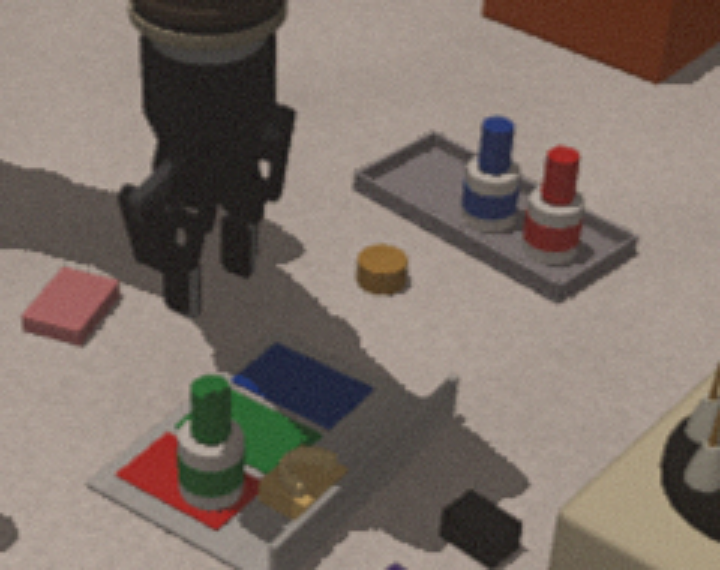

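Blue (490,190) and red (553,210) both stand in the tray, and the gripper is over the green cap.

```bash
python3 -m crank '[-1,0,25,0, -1,0,50,0, -1,0,75,0, -1,0,92,0, -1,0,102,0, -1,0,103,0, -1,0,103,0]'; python3 -m crank '[0,0,0,0, 0,0,0,0, 0,0,0,0, 0,0,0,0, 0,0,0,0, 0,0,0,0, 0,0,0,0]' 0 40; ./n.sh 577,-65.7,78; python3 -m crank '[0,0,-10,0, 0,0,-30,0, 0,0,-55,0, 0,0,-80,0, 0,0,-100,0, 0,0,-100,0]'; ./n.sh 456,334.7,178
```

```text
t: 13.63
tcp_pos: [577.0, -62.6, 78.0]
ee_rot: [0.004, 0.676, 0.737, 0.004]
ft_force: [0.9, -0.2, 0.9]
finger_gap: 0.548
t: 14.22
tcp_pos: [577.9, -62.1, 79.3]
ee_rot: [0.005, 0.676, 0.737, 0.005]
ft_force: [-2.0, 2.4, 6.7]
finger_gap: 0.296
shift [-3.5 -1.3  1.3] turn 0.004 | tcp [577.9 -62.1  79.3] head 94.92 tilt 0.76 gap 0.296 F [-2.   2.4  6.7] t 14.22 q1,q7 [-0.08  1.77]
t: 14.72
tcp_pos: [578.9, -62.6, 184.6]
ee_rot: [0.008, 0.676, 0.737, 0.007]
ft_force: [0.7, -0.7, -0.5]
finger_gap: 0.29
shift [406.4 -88.7   4. ] turn 0.003 | tcp [578.9 -62.6 184.6] head 94.89 tilt 1.19 gap 0.29 F [ 0.7 -0.7 -0.5] t 14.72 q1,q7 [-0.1   1.75]
```

```bash
python3 -m crank '[40,-9,0,0, 80,-18,0,0, 120,-26,0,0, 160,-35,0,0, 200,-44,0,0, 240,-53,0,0, 280,-62,0,0, 318,-70,0,0]';python3 -m crank '[40,-9,0,0, 80,-17,0,0, 88,-19,15,0, 88,-19,35,0, 88,-19,50,0, 88,-19,50,0, 88,-19,50,0]'; ./n.sh 456,334.7,80;
```

```text
t: 15.38
tcp_pos: [480.8, 250.1, 182.8]
ee_rot: [0.008, 0.676, 0.737, 0.007]
ft_force: [-0.1, 0.5, -0.6]
finger_gap: 0.296
t: 15.97
tcp_pos: [455.0, 335.5, 132.0]
ee_rot: [0.008, 0.676, 0.737, 0.006]
ft_force: [0.1, 0.2, -0.5]
finger_gap: 0.287
shift [-0.7 -0.1 52. ] turn 0.003 | tcp [455.  335.5 132. ] head 94.88 tilt 1.13 gap 0.287 F [ 0.1  0.2 -0.5] t 15.97 q1,q7 [-0.77  0.93]
```

```bash
python3 -m crank '[0,0,12,0, 0,0,25,0, 0,0,38,0, 0,0,48,0, 0,0,53,0, 0,0,55,0, 0,0,55,0]'; python3 -m crank '[0,0,1,0, 0,0,2,0, 0,0,2,0]'; ./n.sh 456,334.7,80;
```

```text
t: 16.55
tcp_pos: [456.2, 335.4, 76.9]
ee_rot: [0.008, 0.676, 0.736, 0.006]
ft_force: [-0.3, 0.5, -2.1]
finger_gap: 0.292
t: 16.8
tcp_pos: [456.5, 335.6, 75.3]
ee_rot: [0.008, 0.676, 0.736, 0.006]
ft_force: [0.5, -0.4, -0.7]
finger_gap: 0.291
shift [-0.8 -0.4 -4.7] turn 0.003 | tcp [456.5 335.6  75.3] head 94.87 tilt 1.15 gap 0.291 F [ 0.5 -0.4 -0.7] t 16.8 q1,q7 [-0.76  0.93]
```

```bash
python3 -m crank '[0,0,1,0, 0,0,2,0, 0,0,2,0]'; python3 -m crank '[0,0,0,0, 0,0,0,0, 0,0,0,0, 0,0,0,0, 0,0,0,0]' 0.55; python3 -m crank '[0,0,-15,0, 0,0,-40,0, 0,0,-65,0, 0,0,-95,0, 0,0,-100,0]'; ./n.sh 456,334.7,180
python3 - <<'E'
from h import *
for n,b in(("scene",(240,110,480,300)),("top",(140,190,380,320))):
    c=arm.camera(n); x0,y0,x1,y1=b
    cv2.imwrite(f"pics/{n}5.png",cv2.resize(c["img"][y0:y1,x0:x1,::-1],None,fx=3,fy=3))
    if n=="top":
        a=max(comps(c,"cast",(300,195,355,240)),key=lambda t:t[0]);v,u=np.nonzero(a[3]); p=ray(c,np.c_[u,v],26)[:,:2].astype(np.float32); print("cast",cv2.minAreaRect(p),a[0])
        for k in("red","green","blue"):
            a=max(comps(c,k,(255,190,375,280)),key=lambda t:t[0]); v,u=np.nonzero(a[3]); p=ray(c,np.c_[u,v],9)[:,:2].astype(np.float32); r=cv2.minAreaRect(p); bx=cv2.boxPoints(r)
            bx=bx[np.argsort(bx[:,0])]; f=bx[:2].mean(0); bb=bx[2:].mean(0); x=(bb-f)/np.linalg.norm(bb-f)
            print(k,np.round(r[0],1),np.round(r[1],1),np.degrees(np.arctan2(x[1],x[0])).round(2),"origin",(np.array(r[0])+18*x).round(1))
            print([(q[0],ray(c,q[1],94)[0].round(1)) for q in comps(c,k,(145,205,205,312))])
E
```

```text
t: 17.05
tcp_pos: [457.1, 335.8, 74.3]
ee_rot: [0.008, 0.676, 0.736, 0.007]
ft_force: [-1.0, -2.5, 7.7]
finger_gap: 0.293
t: 17.47
tcp_pos: [457.0, 335.8, 74.2]
ee_rot: [0.008, 0.676, 0.736, 0.007]
ft_force: [-0.8, -0.3, -0.1]
finger_gap: 0.552
t: 17.88
tcp_pos: [456.6, 337.3, 178.7]
ee_rot: [0.008, 0.676, 0.736, 0.01]
ft_force: [-0.0, 0.5, 0.5]
finger_gap: 0.549
shift [-2.5 -0.8 -1.3] turn 0.003 | tcp [456.6 337.3 178.7] head 94.85 tilt 1.5 gap 0.549 F [-0.   0.5  0.5] t 17.88 q1,q7 [-0.77  0.93]
cast ((626.35205078125, -28.36978530883789), (40.59902572631836, 47.1146240234375), 4.227526664733887) 345
red [561.3 -67.8] [84.5 52.6] 4.96 origin [579.2 -66.3]
[(np.int32(132), array([581. , 321.1,  94. ])), (np.int32(21), array([569.3, 289.8,  94. ]))]
green [555.8  -4.2] [83.8 52.1] 4.37 origin [573.8  -2.9]
[]
blue [550.3  59.5] [84.4 52.2] 4.73 origin [568.2  61. ]
[(np.int32(119), array([518.8, 325.7,  94. ]))]
```

View pics/top5.png

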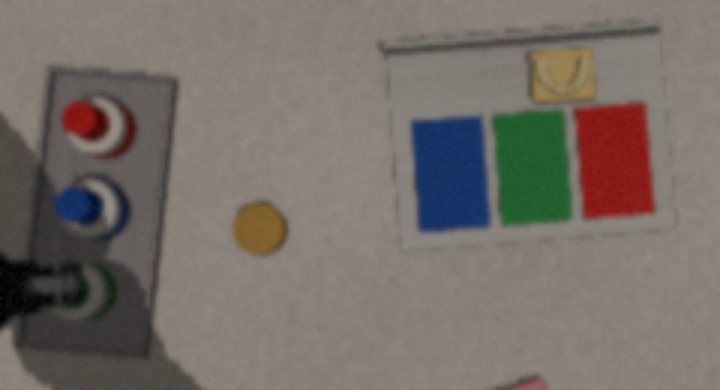

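View pics/scene5.png

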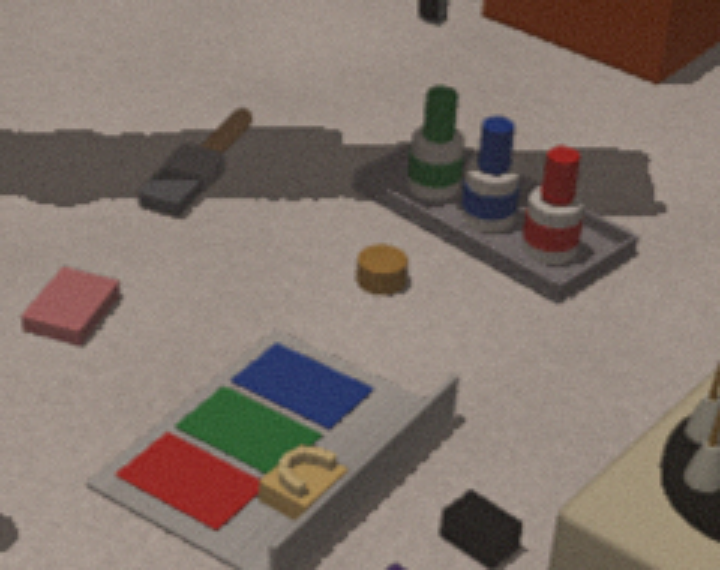

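All three bottles stand upright in the tray: (435,150), (490,180) and (555,215) in the scene crop. The cast hasn't moved. Now the cast.

```bash
./n.sh 626.3,-28.4,180 ; python3 -m crank '[-38,17,0,0, -76,35,0,0, -114,52,0,0, -152,70,0,0, -190,87,0,0, -228,104,0,0, -266,122,0,0, -304,139,0,0]' 0.85; ./n.sh 626.3,-28.4,180
```

```text
shift [-378.1  139.2   -1. ] turn 0.003 | tcp [455.7 336.6 175.8] head 94.86 tilt 1.36 gap 0.55 F [-0.   0.3 -0.1] t 17.98 q1,q7 [-0.77  0.93]
t: 18.65
tcp_pos: [619.3, 44.2, 177.3]
ee_rot: [0.007, 0.676, 0.736, 0.008]
ft_force: [1.8, 0.5, -0.8]
finger_gap: 0.852
shift [-73.    0.8  -2.7] turn 0.003 | tcp [619.3  44.2 177.3] head 94.87 tilt 1.24 gap 0.852 F [ 1.8  0.5 -0.8] t 18.65 q1,q7 [-0.24  1.55]
```

```bash
python3 -m crank '[-36,0,0,0, -70,1,0,0, -73,1,30,0, -73,1,60,0, -73,1,80,0, -73,1,80,0, -73,1,80,0]'; ./n.sh 626.3,-28.4,50; python3 - <<'E'
from h import *
for n,b in(("scene",(260,150,420,300)),("top",(255,170,395,290))):
    c=arm.camera(n); x0,y0,x1,y1=b
    cv2.imwrite(f"pics/{n}6.png",cv2.resize(c["img"][y0:y1,x0:x1,::-1],None,fx=4,fy=4))
E
```

```text
t: 19.23
tcp_pos: [626.8, -28.3, 95.3]
ee_rot: [0.006, 0.676, 0.736, 0.006]
ft_force: [0.1, 0.4, 0.7]
finger_gap: 0.848
shift [-0.1 -1.3 45.3] turn 0.003 | tcp [626.8 -28.3  95.3] head 94.87 tilt 0.99 gap 0.848 F [0.1 0.4 0.7] t 19.23 q1,q7 [-0.11  1.69]
```

View pics/scene6.png

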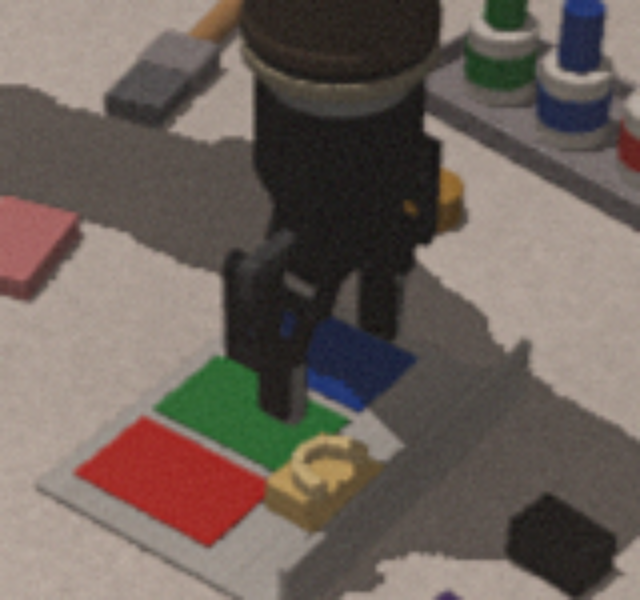

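```bash
python3 -m crank '[0,-1,15,0, 0,-1,30,0, 0,-1,45,0, 0,-1,58,0, 0,-1,66,0, 0,-1,70,0, 0,-1,71,0, 0,-1,71,0]'; ./n.sh 626.3,-28.4,22; python3 -m crank '[0,0,0,0, 0,0,0,0, 0,0,0,0, 0,0,0,0, 0,0,0,0, 0,0,0,0, 0,0,0,0]' 0 30; ./n.sh 626.3,-28.4,22
```

```text
t: 20.0
tcp_pos: [629.7, -28.0, 27.3]
ee_rot: [0.008, 0.676, 0.737, 0.008]
ft_force: [0.8, -0.1, 0.0]
finger_gap: 0.848
shift [-0.1 -3.5  5.2] turn 0.003 | tcp [629.7 -28.   27.3] head 94.89 tilt 1.3 gap 0.848 F [ 0.8 -0.1  0. ] t 20.0 q1,q7 [-0.1  1.7]
t: 20.58
tcp_pos: [630.3, -28.1, 28.4]
ee_rot: [0.008, 0.676, 0.737, 0.009]
ft_force: [-1.1, 0.5, 5.8]
finger_gap: 0.552
shift [ 0.1 -4.2  6.3] turn 0.003 | tcp [630.3 -28.1  28.4] head 94.88 tilt 1.4 gap 0.552 F [-1.1  0.5  5.8] t 20.58 q1,q7 [-0.1  1.7]
```

Gripped, but somewhat high. I'll re-open, go 6 mm lower and centre in x.

```bash
python3 -m crank '[0,0,0,0, 0,0,0,0, 0,0,0,0, 0,-3,2,0, 0,-3,5,0, 0,-3,6,0, 0,-3,6,0, 0,-3,6,0]' 0.85; ./n.sh 626.3,-28.4,22; python3 -m crank '[0,0,0,0, 0,0,0,0, 0,0,0,0, 0,0,0,0, 0,0,0,0, 0,0,0,0, 0,0,0,0]' 0 40; ./n.sh 626.3,-28.4,22
```

```text
t: 21.25
tcp_pos: [627.3, -28.3, 22.0]
ee_rot: [0.008, 0.676, 0.737, 0.009]
ft_force: [0.1, -0.4, -0.2]
finger_gap: 0.852
shift [ 0. -1.  0.] turn 0.003 | tcp [627.3 -28.3  22. ] head 94.88 tilt 1.37 gap 0.852 F [ 0.1 -0.4 -0.2] t 21.25 q1,q7 [-0.1  1.7]
t: 21.83
tcp_pos: [627.6, -28.3, 22.3]
ee_rot: [0.008, 0.676, 0.737, 0.009]
ft_force: [-0.5, -0.4, 3.3]
finger_gap: 0.552
shift [ 0.  -1.3  0.2] turn 0.003 | tcp [627.6 -28.3  22.3] head 94.88 tilt 1.4 gap 0.552 F [-0.5 -0.4  3.3] t 21.83 q1,q7 [-0.1  1.7]
```

```bash
python3 -m crank '[0,0,-8,0, 0,0,-25,0, 0,0,-50,0, 0,0,-80,0, 0,0,-110,0, 0,0,-130,0, 0,0,-130,0]'; ./n.sh 500,-355,150; python3 - <<'E'
from h import *
c=arm.camera("scene"); x0,y0,x1,y1=(220,110,460,300)
cv2.imwrite(f"pics/s7.png",cv2.resize(c["img"][y0:y1,x0:x1,::-1],None,fx=3,fy=3))
E
```

```text
t: 22.42
tcp_pos: [626.7, -28.8, 157.4]
ee_rot: [0.011, 0.676, 0.736, 0.011]
ft_force: [0.5, -0.9, -0.4]
finger_gap: 0.548
shift [-314.3 -154.1    2.7] turn 0.003 | tcp [626.7 -28.8 157.4] head 94.86 tilt 1.81 gap 0.548 F [ 0.5 -0.9 -0.4] t 22.42 q1,q7 [-0.12  1.68]
```

View pics/s7.png

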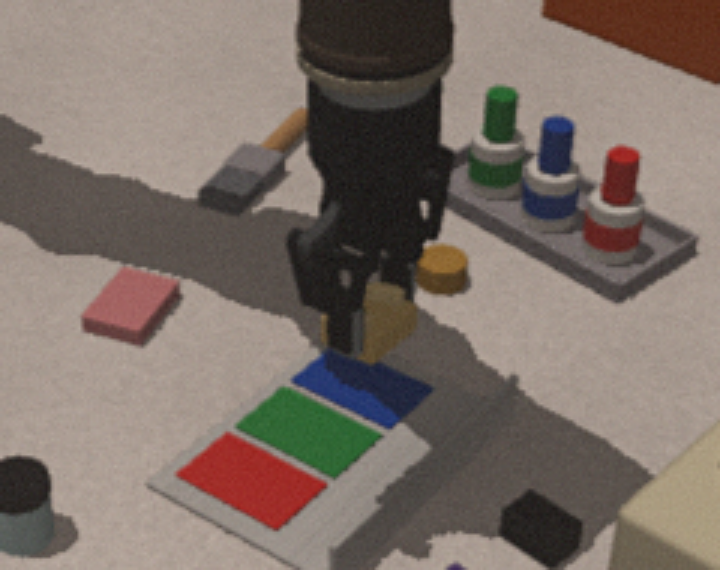

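```bash
python3 - <<'E'
from h import *
for n,b in(("scene",(310,180,380,240)),("top",(290,180,360,240))):
    c=arm.camera(n); x0,y0,x1,y1=b
    cv2.imwrite(f"pics/{n}8.png",cv2.resize(c["img"][y0:y1,x0:x1,::-1],None,fx=10,fy=10,interpolation=cv2.INTER_CUBIC))
E
```

```text
(no output)
```

View pics/scene8.png

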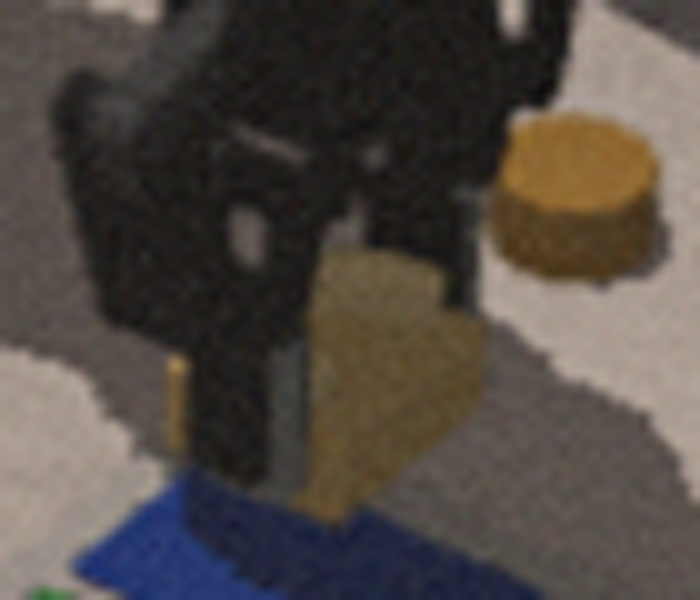

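View pics/top8.png

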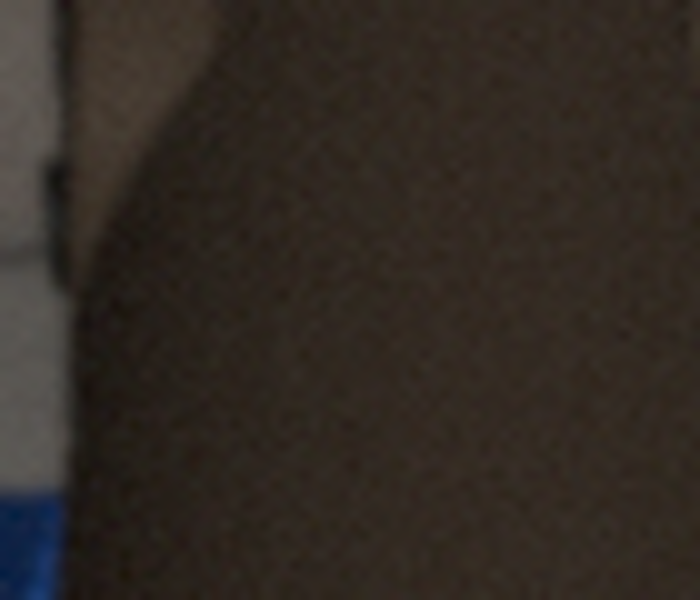

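The cast is held between the fingers with its lower edge parallel to the rack wall, so roughly level. On to the table.

```bash
python3 -m crank '[-37,-18,0,0, -74,-36,0,0, -111,-54,0,0, -148,-73,0,0, -185,-91,0,0, -222,-109,0,0, -259,-127,0,0, -290,-142,0,0]'; ./n.sh 500,-355,150
```

```text
t: 23.23
tcp_pos: [504.3, -332.1, 146.9]
ee_rot: [0.007, 0.677, 0.736, 0.008]
ft_force: [0.8, -0.5, -0.6]
finger_gap: 0.548
shift [-22.5  -6.2  -3.3] turn 0.001 | tcp [ 504.3 -332.1  146.9] head 94.78 tilt 1.19 gap 0.548 F [ 0.8 -0.5 -0.6] t 23.23 q1,q7 [0.4  2.25]
```

```bash
python3 -m crank '[-15,-3,0,0, -22,-5,15,0, -22,-5,40,0, -22,-5,60,0, -22,-5,75,0, -22,-5,80,0, -22,-5,80,0]'; ./n.sh 501.3,-355,52
```

```text
t: 23.82
tcp_pos: [501.2, -353.2, 64.2]
ee_rot: [0.004, 0.677, 0.736, 0.007]
ft_force: [-0.4, 0.6, -0.9]
finger_gap: 0.554
shift [-1.9 -0.2 12.2] turn 0.001 | tcp [ 501.2 -353.2   64.2] head 94.78 tilt 0.97 gap 0.554 F [-0.4  0.6 -0.9] t 23.82 q1,q7 [0.45 2.3 ]
```

```bash
python3 - <<'E'
from h import *
for n,b in(("scene",(110,180,250,290)),("top",(400,210,540,320))):
    c=arm.camera(n); x0,y0,x1,y1=b
    cv2.imwrite(f"pics/{n}9.png",cv2.resize(c["img"][y0:y1,x0:x1,::-1],None,fx=5,fy=5,interpolation=cv2.INTER_CUBIC))
E
```

```text
(no output)
```

View pics/scene9.png

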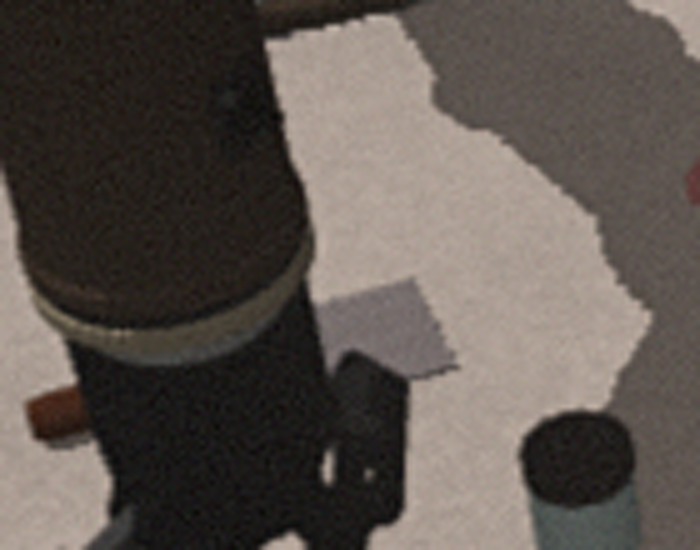

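```bash
python3 - <<'E'
from h import *
c=arm.camera("scene"); x0,y0,x1,y1=(110,270,230,360)
cv2.imwrite("pics/s10.png",cv2.resize(c["img"][y0:y1,x0:x1,::-1],None,fx=6,fy=6,interpolation=cv2.INTER_CUBIC))
E
```

```text
(no output)
```

View pics/s10.png

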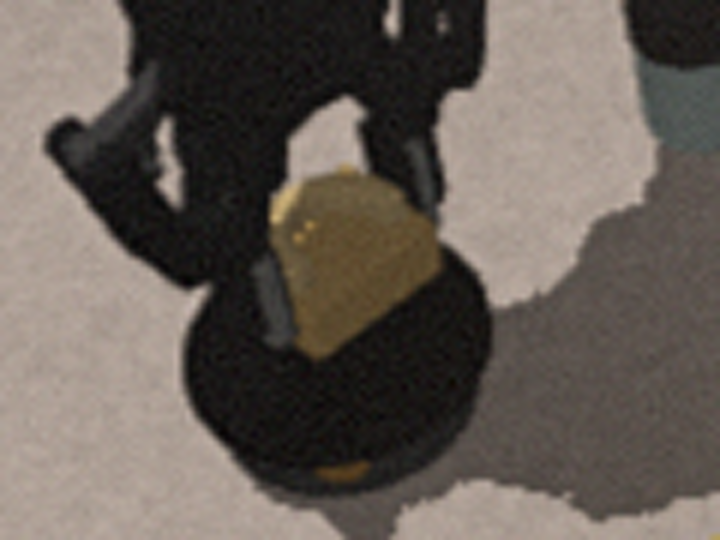

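The cast is level and over the table (lower edge from (320,355) to (440,265) in the crop). Lowering to contact.

```bash
python3 -m crank '[-1,0,5,0, -2,0,9,0, -2,0,13,0, -2,0,14,0, -2,0,14,0]'; ./n.sh 501.3,-355,47;  python3 -m crank '[0,0,1,0, 0,0,2,0, 0,0,2,0]'; ./n.sh 501.3,-355,47
```

```text
t: 24.38
tcp_pos: [503.3, -356.2, 52.9]
ee_rot: [0.007, 0.677, 0.736, 0.008]
ft_force: [-0.4, 0.7, -1.2]
finger_gap: 0.552
shift [ 1.4 -2.   5.9] turn 0.001 | tcp [ 503.3 -356.2   52.9] head 94.78 tilt 1.18 gap 0.552 F [-0.4  0.7 -1.2] t 24.38 q1,q7 [0.45 2.31]
t: 24.63
tcp_pos: [503.3, -356.2, 50.8]
ee_rot: [0.007, 0.677, 0.736, 0.008]
ft_force: [-0.2, -0.5, -1.5]
finger_gap: 0.552
shift [ 1.3 -2.   3.7] turn 0.001 | tcp [ 503.3 -356.2   50.8] head 94.78 tilt 1.17 gap 0.552 F [-0.2 -0.5 -1.5] t 24.63 q1,q7 [0.45 2.31]
```

```bash
python3 -m crank '[1,-1,1,0, 1,-2,2,0, 1,-2,3,0, 1,-2,3,0]'; ./n.sh 501.3,-355,47;  python3 -m crank '[0,0,1,0, 0,0,1,0, 0,0,1,0]'; ./n.sh 501.3,-355,47
```

```text
t: 24.97
tcp_pos: [501.1, -355.3, 47.5]
ee_rot: [0.006, 0.677, 0.736, 0.008]
ft_force: [0.8, -1.3, -1.0]
finger_gap: 0.548
shift [0.2 0.3 0.5] turn 0.001 | tcp [ 501.1 -355.3   47.5] head 94.78 tilt 1.15 gap 0.548 F [ 0.8 -1.3 -1. ] t 24.97 q1,q7 [0.45 2.31]
t: 25.22
tcp_pos: [501.1, -355.2, 46.5]
ee_rot: [0.006, 0.677, 0.736, 0.008]
ft_force: [-0.8, 0.3, -1.1]
finger_gap: 0.549
shift [ 0.2  0.2 -0.5] turn 0.001 | tcp [ 501.1 -355.2   46.5] head 94.78 tilt 1.15 gap 0.549 F [-0.8  0.3 -1.1] t 25.22 q1,q7 [0.45 2.31]
```

```bash
python3 -m crank '[0,0,1,0, 0,0,1,0, 0,0,1,0]'; python3 -m crank '[0,0,0.8,0, 0,0,0.8,0, 0,0,0.8,0]';
```

```text
t: 25.47
tcp_pos: [501.1, -355.3, 46.3]
ee_rot: [0.007, 0.677, 0.736, 0.008]
ft_force: [-3.4, 1.7, 7.7]
finger_gap: 0.552
t: 25.72
tcp_pos: [501.1, -355.3, 46.2]
ee_rot: [0.007, 0.677, 0.736, 0.008]
ft_force: [-3.0, 2.9, 8.7]
finger_gap: 0.55
```

Contact at 46.3, as predicted. Releasing.

```bash
python3 -m crank '[0,0,0,0, 0,0,0,0, 0,0,0,0, 0,0,0,0, 0,0,0,0, 0,0,0,0]' 0.85; python3 -m crank '[0,0,-10,0, 0,0,-30,0, 0,0,-60,0, 0,0,-95,0, 0,0,-130,0, 0,0,-130,0]'; ./n.sh 583,324.5,178; python3 -m crank '[37,7,0,0, 75,15,0,0, 112,22,0,0, 150,29,0,0, 187,37,0,0, 225,44,0,0, 262,52,0,0, 295,58,0,0]' 0.55;./n.sh 583,324.5,178;  python3 - <<'E'
from h import *
for n,b in(("scene",(110,260,270,360)),("top",(400,220,520,310))):
    c=arm.camera(n); x0,y0,x1,y1=b
    cv2.imwrite(f"pics/{n}11.png",cv2.resize(c["img"][y0:y1,x0:x1,::-1],None,fx=5,fy=5,interpolation=cv2.INTER_CUBIC))
    if n=="top":
        m=hsvmask(c,"cast"); a=max(comps(c,"cast",(440,235,505,305)),key=lambda t:t[0]);v,u=np.nonzero(a[3]); p=ray(c,np.c_[u,v],50)[:,:2].astype(np.float32); print("cast",cv2.minAreaRect(p),a[0])
        for nm,bx,z in(("jar",(388,258,422,295),52),):
            for a,ce,bb,m in comps(c,"black",bx): print(nm,a,ray(c,ce,z)[0])
E
```

```text
t: 26.22
tcp_pos: [501.1, -355.3, 46.2]
ee_rot: [0.007, 0.677, 0.736, 0.008]
ft_force: [0.1, -0.7, 0.4]
finger_gap: 0.852
t: 26.72
tcp_pos: [501.3, -358.0, 184.0]
ee_rot: [0.012, 0.677, 0.736, 0.009]
ft_force: [0.3, -1.0, 0.3]
finger_gap: 0.847
shift [673.5 137.7   6.4] turn 0.001 | tcp [ 501.3 -358.   184. ] head 94.74 tilt 1.72 gap 0.847 F [ 0.3 -1.   0.3] t 26.72 q1,q7 [0.43 2.28]
t: 27.38
tcp_pos: [534.9, -56.6, 184.9]
ee_rot: [0.012, 0.677, 0.736, 0.01]
ft_force: [0.8, 0.3, 0.5]
finger_gap: 0.547
shift [375.8  79.6   7.4] turn 0.002 | tcp [534.9 -56.6 184.9] head 94.79 tilt 1.78 gap 0.547 F [0.8 0.3 0.5] t 27.38 q1,q7 [-0.06  1.7 ]
cast ((499.3386535644531, -353.9234619140625), (38.879364013671875, 47.08677291870117), 4.273667812347412) 335
jar 266 [ 482.93597321 -200.28539084   52.        ]
jar 40 [ 464.30528612 -164.1319494    52.        ]
```

View pics/scene11.png

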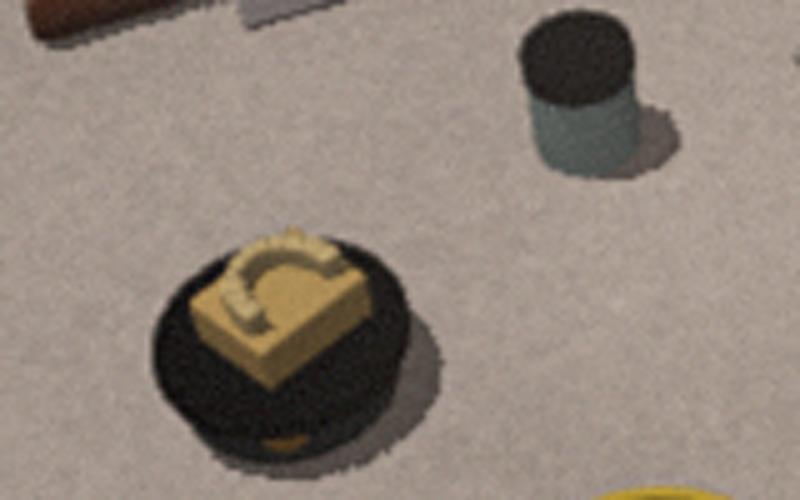

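View pics/top11.png

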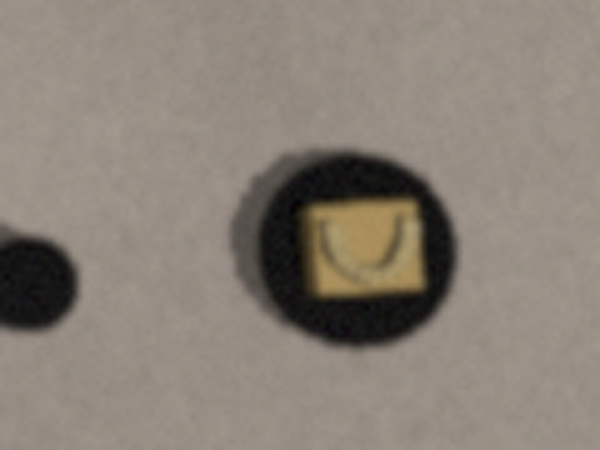

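The cast sits level at (499.3,-353.9) against a table centre of about (499.5,-354.8), and the jar is unmoved. Now the bottles go back, red first (to seat_red).

```bash
python3 -m crank '[40,8,0,0, 80,17,0,0, 120,25,0,0, 160,34,0,0, 200,42,0,0, 240,51,0,0, 280,60,0,0, 320,68,0,0]';python3 -m crank '[30,6,0,0, 55,11,0,0, 56,12,0,0, 56,12,0,0]'; ./n.sh 582.2,324.6,120
```

```text
t: 28.15
tcp_pos: [574.0, 273.1, 186.6]
ee_rot: [0.012, 0.674, 0.738, 0.011]
ft_force: [0.9, -0.0, 0.7]
finger_gap: 0.55
t: 28.48
tcp_pos: [580.5, 331.6, 186.8]
ee_rot: [0.012, 0.673, 0.739, 0.011]
ft_force: [0.3, -0.3, -0.0]
finger_gap: 0.549
shift [-7.  -1.1 66.8] turn 0.012 | tcp [580.5 331.6 186.8] head 95.38 tilt 1.81 gap 0.549 F [ 0.3 -0.3 -0. ] t 28.48 q1,q7 [-0.62  1.06]
```

```bash
python3 -m crank '[-4,0,20,0.01, -7,-1,40,0.012, -7,-1,58,0.012, -7,-1,66,0.012, -7,-1,66,0.012, -7,-1,66,0.012]'; ./n.sh 582.2,324.6,74; python3 - <<'E'
from h import *
c=arm.camera("scene"); x0,y0,x1,y1=(340,90,480,210)
cv2.imwrite("pics/s12.png",cv2.resize(c["img"][y0:y1,x0:x1,::-1],None,fx=5,fy=5,interpolation=cv2.INTER_CUBIC))
E
```

```text
t: 28.98
tcp_pos: [582.7, 323.5, 121.3]
ee_rot: [0.012, 0.678, 0.735, 0.011]
ft_force: [-0.5, 1.0, 0.1]
finger_gap: 0.55
shift [ 1.3 -1.9 47.2] turn -0.001 | tcp [582.7 323.5 121.3] head 94.62 tilt 1.81 gap 0.55 F [-0.5  1.   0.1] t 28.98 q1,q7 [-0.61  1.05]
```

View pics/s12.png

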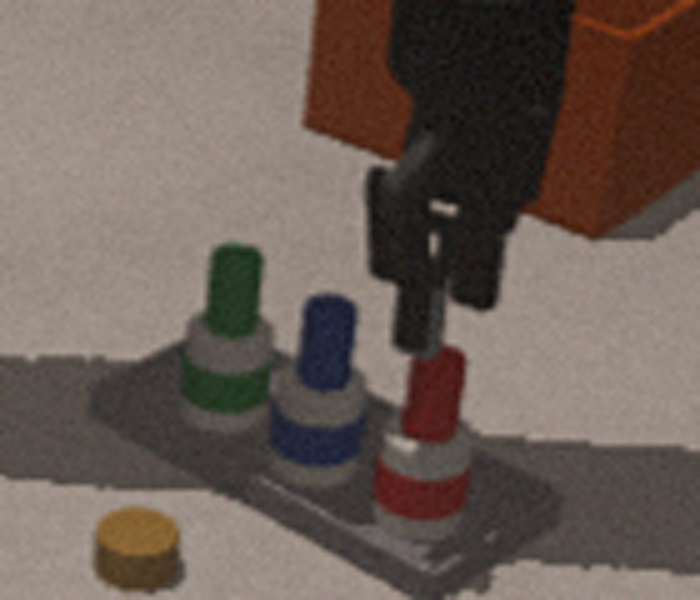

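Fingers straddle the red cap at (438,350). Gripping.

```bash
python3 -m crank '[1,-1,15,0, 1,-2,30,0, 1,-2,40,0, 1,-2,46,0, 1,-2,46,0, 1,-2,46,0]'; python3 -m crank '[0,0,0,0, 0,0,0,0, 0,0,0,0, 0,0,0,0, 0,0,0,0, 0,0,0,0, 0,0,0,0]' 0 40; ./n.sh 582.2,324.6,74;python3 -m crank '[0,0,-10,0, 0,0,-30,0, 0,0,-55,0, 0,0,-80,0, 0,0,-100,0, 0,0,-100,0]'; ./n.sh 579,-66.3,178
```

```text
t: 29.53
tcp_pos: [582.8, 325.1, 76.4]
ee_rot: [0.012, 0.678, 0.735, 0.012]
ft_force: [0.4, -0.2, 0.7]
finger_gap: 0.551
t: 30.12
tcp_pos: [583.4, 325.4, 77.5]
ee_rot: [0.012, 0.678, 0.735, 0.013]
ft_force: [-1.6, -1.5, 6.2]
finger_gap: 0.292
shift [-0.7 -1.4  3.4] turn -0.001 | tcp [583.4 325.4  77.5] head 94.63 tilt 1.99 gap 0.292 F [-1.6 -1.5  6.2] t 30.12 q1,q7 [-0.61  1.05]
t: 30.62
tcp_pos: [581.8, 326.5, 182.9]
ee_rot: [0.013, 0.678, 0.735, 0.016]
ft_force: [1.1, 0.1, -0.9]
finger_gap: 0.291
shift [-391.3  -34.7    2.4] turn -0.001 | tcp [581.8 326.5 182.9] head 94.63 tilt 2.36 gap 0.291 F [ 1.1  0.1 -0.9] t 30.62 q1,q7 [-0.62  1.05]
```

```bash
python3 -m crank '[-40,-4,0,0, -80,-7,0,0, -120,-11,0,0, -160,-14,0,0, -200,-18,0,0, -240,-21,0,0, -280,-25,0,0, -318,-28,0,0]';python3 -m crank '[-37,-3,0,0, -70,-6,0,0, -74,-7,0,0, -74,-7,0,0]'; ./n.sh 580.3,-66.3,100
```

```text
t: 31.28
tcp_pos: [578.8, 4.9, 180.8]
ee_rot: [0.013, 0.678, 0.735, 0.016]
ft_force: [1.2, -0.6, -2.0]
finger_gap: 0.29
t: 31.62
tcp_pos: [577.0, -73.0, 180.2]
ee_rot: [0.013, 0.68, 0.733, 0.015]
ft_force: [0.2, 1.3, -0.9]
finger_gap: 0.292
shift [ 6.4  0.6 80.3] turn -0.007 | tcp [577.  -73.  180.2] head 94.29 tilt 2.28 gap 0.292 F [ 0.2  1.3 -0.9] t 31.62 q1,q7 [-0.02  1.72]
```

```bash
python3 -m crank '[4,1,20,-0.005, 6,1,40,-0.007, 6,1,60,-0.007, 6,1,76,-0.007, 6,1,80,-0.007, 6,1,80,-0.007, 6,1,80,-0.007]'; ./n.sh 580.3,-66.3,86; python3 -m crank '[0,0,0,0, 0,0,0,0]';  ./n.sh 580.3,-66.3,86
```

```text
t: 32.2
tcp_pos: [581.0, -65.6, 100.8]
ee_rot: [0.013, 0.677, 0.736, 0.015]
ft_force: [0.4, -1.0, -1.9]
finger_gap: 0.287
shift [-0.7 -1.3 14.8] turn 0.001 | tcp [581.  -65.6 100.8] head 94.76 tilt 2.29 gap 0.287 F [ 0.4 -1.  -1.9] t 32.2 q1,q7 [-0.02  1.73]
t: 32.37
tcp_pos: [581.9, -65.2, 102.1]
ee_rot: [0.014, 0.677, 0.736, 0.016]
ft_force: [0.1, 0.2, -1.7]
finger_gap: 0.289
shift [-1.  -2.3 16. ] turn 0.002 | tcp [581.9 -65.2 102.1] head 94.79 tilt 2.41 gap 0.289 F [ 0.1  0.2 -1.7] t 32.37 q1,q7 [-0.02  1.73]
```

```bash
python3 -m crank '[0,-1,4,0, -1,-2,8,0, -1,-2,12,0, -1,-2,15,0, -1,-2,16,0, -1,-2,16,0]'; python3 -m crank '[0,0,1,0, 0,0,2,0, 0,0,2,0]';  ./n.sh 580.3,-66.3,82.5
```

```text
t: 32.87
tcp_pos: [580.3, -66.3, 85.5]
ee_rot: [0.013, 0.677, 0.736, 0.016]
ft_force: [-0.9, 0.1, -1.8]
finger_gap: 0.295
t: 33.12
tcp_pos: [580.3, -66.2, 83.4]
ee_rot: [0.013, 0.677, 0.736, 0.016]
ft_force: [-1.1, -0.5, -0.8]
finger_gap: 0.29
shift [-0.  -0.1  0.8] turn 0.001 | tcp [580.3 -66.2  83.4] head 94.78 tilt 2.35 gap 0.29 F [-1.1 -0.5 -0.8] t 33.12 q1,q7 [-0.01  1.73]
```

```bash
python3 -m crank '[0,0,1,0, 0,0,1.5,0, 0,0,1.5,0]'; python3 -m crank '[0,0,0,0, 0,0,0,0, 0,0,0,0, 0,0,0,0, 0,0,0,0]' 0.55; python3 -m crank '[0,0,-15,0, 0,0,-40,0, 0,0,-65,0, 0,0,-95,0, 0,0,-100,0]'; ./n.sh 519,329.1,180
```

```text
t: 33.37
tcp_pos: [581.0, -66.2, 82.4]
ee_rot: [0.014, 0.677, 0.736, 0.016]
ft_force: [-0.0, 1.1, 4.9]
finger_gap: 0.297
t: 33.78
tcp_pos: [580.9, -66.3, 82.4]
ee_rot: [0.014, 0.677, 0.736, 0.016]
ft_force: [0.4, -0.8, -0.9]
finger_gap: 0.551
t: 34.2
tcp_pos: [578.8, -67.0, 187.0]
ee_rot: [0.016, 0.677, 0.736, 0.018]
ft_force: [0.9, -0.2, 0.3]
finger_gap: 0.548
shift [399.7 -27.1   6.1] turn 0.001 | tcp [578.8 -67.  187. ] head 94.76 tilt 2.78 gap 0.548 F [ 0.9 -0.2  0.3] t 34.2 q1,q7 [-0.02  1.72]
```

Tilt creeps up with each lift because the lag gets re-captured. I'll try a settled rise plus an abruptly ended descent to bleed it off, while moving to the tray.

```bash
python3 -m crank '[40,-3,0,0, 80,-5,0,0, 120,-8,-5,0, 160,-11,-15,0, 200,-14,-25,0, 240,-16,-40,0, 280,-19,-50,0, 300,-20,-50,0]';python3 -m crank '[30,-2,0,0, 70,-5,0,0, 100,-6,0,0, 100,-6,0,0, 100,-6,0,0, 100,-6,0,0]';./n.sh 519,329.1,180; python3 -m crank '[0,0,35,0, 0,0,70,0]';./n.sh 519,329.1,130
```

```text
t: 34.87
tcp_pos: [530.6, 236.4, 238.4]
ee_rot: [0.015, 0.675, 0.737, 0.02]
ft_force: [1.0, 0.4, 0.4]
finger_gap: 0.549
t: 35.37
tcp_pos: [515.8, 334.8, 238.1]
ee_rot: [0.016, 0.675, 0.737, 0.02]
ft_force: [-0.1, -0.6, -0.4]
finger_gap: 0.551
shift [-6.2 -0.3 58.2] turn 0.006 | tcp [515.8 334.8 238.1] head 95.07 tilt 2.92 gap 0.551 F [-0.1 -0.6 -0.4] t 35.37 q1,q7 [-0.66  0.96]
t: 35.53
tcp_pos: [521.5, 334.4, 169.5]
ee_rot: [0.017, 0.676, 0.736, 0.022]
ft_force: [-1.1, 0.0, -1.4]
finger_gap: 0.55
shift [-5.3 -5.2 39.3] turn 0.004 | tcp [521.5 334.4 169.5] head 94.93 tilt 3.2 gap 0.55 F [-1.1  0.  -1.4] t 35.53 q1,q7 [-0.65  0.95]
```

```bash
cat >> h.py <<'E'
def tilt():
    o=arm.get_obs(); w,a,b,c=o["ee_rot"]; M=R.from_quat([a,b,c,w]).as_matrix()
    print("toolx.z deg",np.degrees(np.arcsin(M[2,0])).round(2),"tooly.z deg",np.degrees(np.arcsin(M[2,1])).round(2),"qvel",o["joint_velocities"].round(2))
E
python3 -c "from h import *; tilt()"
```

```text
toolx.z deg 0.33 tooly.z deg 3.19 qvel [ 0.03  0.49 -0.01  0.46  0.04 -0.88 -0.04]
```

The tilt is about the jaw axis, so the pads stay parallel to the caps and it does no harm. Continuing with blue.

```bash
./n.sh 518.3,329.1,110; python3 -m crank '[-4,-4,10,0.004, -5,-6,25,0.004, -5,-6,45,0.004, -5,-6,58,0.004, -5,-6,58,0.004, -5,-6,58,0.004]'; ./n.sh 518.3,329.1,76
```

```text
shift [-5.4 -7.  59.2] turn 0.004 | tcp [521.5 334.4 169.5] head 94.93 tilt 3.2 gap 0.55 F [-1.1  0.  -1.4] t 35.53 q1,q7 [-0.65  0.95]
t: 36.03
tcp_pos: [519.5, 327.7, 111.0]
ee_rot: [0.017, 0.678, 0.734, 0.022]
ft_force: [-0.1, -0.3, -0.9]
finger_gap: 0.553
shift [ 1.3 -3.  34.9] turn -0.002 | tcp [519.5 327.7 111. ] head 94.58 tilt 3.15 gap 0.553 F [-0.1 -0.3 -0.9] t 36.03 q1,q7 [-0.65  0.94]
```

```bash
python3 -m crank '[1,-2,10,0, 1,-3,20,0, 1,-3,30,0, 1,-3,36,0, 1,-3,36,0]'; python3 -m crank '[0,0,0,0, 0,0,0,0, 0,0,0,0, 0,0,0,0, 0,0,0,0, 0,0,0,0, 0,0,0,0]' 0 40; ./n.sh 518.3,329.1,76;python3 -m crank '[0,0,-10,0, 0,0,-30,0, 0,0,-55,0, 0,0,-80,0, 0,0,-100,0, 0,0,-100,0]'; ./n.sh 568.5,61,180
```

```text
t: 36.45
tcp_pos: [517.6, 328.2, 73.1]
ee_rot: [0.017, 0.678, 0.735, 0.02]
ft_force: [-0.8, -0.3, 0.7]
finger_gap: 0.549
t: 37.03
tcp_pos: [517.6, 328.2, 73.2]
ee_rot: [0.017, 0.678, 0.735, 0.02]
ft_force: [-0.5, -0.1, -1.4]
finger_gap: 0.294
shift [ 0.8  0.9 -2.7] turn -0.002 | tcp [517.6 328.2  73.2] head 94.58 tilt 3.02 gap 0.294 F [-0.5 -0.1 -1.4] t 37.03 q1,q7 [-0.65  0.94]
t: 37.53
tcp_pos: [514.2, 329.0, 178.5]
ee_rot: [0.017, 0.678, 0.734, 0.024]
ft_force: [0.9, -0.3, -0.8]
finger_gap: 0.29
shift [-271.5   32.9   -1.6] turn -0.002 | tcp [514.2 329.  178.5] head 94.58 tilt 3.4 gap 0.29 F [ 0.9 -0.3 -0.8] t 37.53 q1,q7 [-0.65  0.95]
```

```bash
python3 -m crank '[-38,5,0,0, -76,9,0,0, -114,14,0,0, -152,18,0,0, -190,23,0,0, -228,28,0,0, -255,32,0,0, -260,33,0,0]'; ./n.sh 567.8,61,90
```

```text
t: 38.2
tcp_pos: [568.6, 65.2, 178.7]
ee_rot: [0.019, 0.681, 0.732, 0.023]
ft_force: [0.2, -0.5, -2.0]
finger_gap: 0.292
shift [-4.5 -6.3 88.4] turn -0.01 | tcp [568.6  65.2 178.7] head 94.13 tilt 3.39 gap 0.292 F [ 0.2 -0.5 -2. ] t 38.2 q1,q7 [-0.22  1.44]
```

```bash
python3 -m crank '[-3,-3,20,-0.01, -4,-6,40,-0.01, -4,-6,60,-0.01, -4,-6,78,-0.01, -4,-6,85,-0.01, -4,-6,85,-0.01, -4,-6,85,-0.01]'; ./n.sh 567.8,61,80;
```

```text
t: 38.78
tcp_pos: [567.9, 61.9, 93.7]
ee_rot: [0.018, 0.677, 0.735, 0.023]
ft_force: [0.5, -0.6, -0.7]
finger_gap: 0.294
shift [-0.9 -1.  13.7] turn 0.0 | tcp [567.9  61.9  93.7] head 94.72 tilt 3.38 gap 0.294 F [ 0.5 -0.6 -0.7] t 38.78 q1,q7 [-0.21  1.45]
```

```bash
python3 -m crank '[-1,-1,4,0, -1,-1,8,0, -1,-1,12,0, -1,-1,13,0, -1,-1,13,0, -1,-1,13,0]'; ./n.sh 567.8,61,78.2; python3 -m crank '[0,0,1,0, 0,0,2,0, 0,0,2,0]';  ./n.sh 567.8,61,78.2
```

```text
t: 39.28
tcp_pos: [567.8, 60.9, 80.8]
ee_rot: [0.018, 0.677, 0.735, 0.023]
ft_force: [1.0, -0.2, -1.9]
finger_gap: 0.296
shift [ 0.1 -0.1  2.6] turn 0.0 | tcp [567.8  60.9  80.8] head 94.72 tilt 3.38 gap 0.296 F [ 1.  -0.2 -1.9] t 39.28 q1,q7 [-0.21  1.45]
t: 39.53
tcp_pos: [567.9, 61.0, 78.7]
ee_rot: [0.018, 0.677, 0.735, 0.023]
ft_force: [-0.3, -0.9, -1.3]
finger_gap: 0.287
shift [ 0.  -0.1  0.5] turn 0.0 | tcp [567.9  61.   78.7] head 94.73 tilt 3.37 gap 0.287 F [-0.3 -0.9 -1.3] t 39.53 q1,q7 [-0.21  1.45]
```

```bash
python3 -m crank '[0,0,1,0, 0,0,1.5,0, 0,0,1.5,0]'; python3 -m crank '[0,0,0,0, 0,0,0,0, 0,0,0,0, 0,0,0,0, 0,0,0,0]' 0.55; python3 -m crank '[0,0,-15,0, 0,0,-40,0, 0,0,-65,0, 0,0,-95,0, 0,0,-100,0, 0,0,-100,0, 0,0,-100,0]'; ./n.sh 458,335.8,180
```

```text
t: 39.78
tcp_pos: [568.4, 61.0, 77.8]
ee_rot: [0.019, 0.677, 0.735, 0.023]
ft_force: [-1.7, -0.5, 6.6]
finger_gap: 0.297
t: 40.2
tcp_pos: [568.4, 61.0, 77.8]
ee_rot: [0.019, 0.677, 0.735, 0.023]
ft_force: [-0.1, -0.0, -1.1]
finger_gap: 0.551
t: 40.78
tcp_pos: [562.4, 60.1, 177.4]
ee_rot: [0.019, 0.677, 0.735, 0.023]
ft_force: [-0.2, -0.6, 0.0]
finger_gap: 0.552
shift [283.4 -81.1  -6.4] turn 0.0 | tcp [562.4  60.1 177.4] head 94.72 tilt 3.44 gap 0.552 F [-0.2 -0.6  0. ] t 40.78 q1,q7 [-0.21  1.45]
```

```bash
python3 -m crank '[40,-11,0,0, 80,-23,0,0, 120,-34,-3,0, 160,-46,-6,0, 200,-57,-6,0, 240,-69,-6,0, 270,-78,-6,0, 283,-81,-6,0]'; python3 -m crank '[0,0,0,0, 0,0,0,0]'; ./n.sh 458.3,335.8,110;  python3 - <<'E'
from h import *
for n,b in(("scene",(240,130,400,310)),("top",(255,190,375,280))):
    c=arm.camera(n); x0,y0,x1,y1=b
    cv2.imwrite(f"pics/{n}13.png",cv2.resize(c["img"][y0:y1,x0:x1,::-1],None,fx=5 if n=="top" else 3.3,fy=5 if n=="top" else 3.3,interpolation=cv2.INTER_CUBIC))
    if n=="top":
      for k in("red","blue"):
        for a,ce,bb,m in comps(c,k,(255,190,375,280)): print(k,a,ce,ray(c,ce,99)[0].round(1),ray(c,ce,9)[0].round(1))
E
```

```text
t: 41.45
tcp_pos: [454.3, 340.4, 177.8]
ee_rot: [0.017, 0.675, 0.737, 0.023]
ft_force: [-0.3, 0.3, 1.4]
finger_gap: 0.549
t: 41.62
tcp_pos: [453.1, 340.6, 176.1]
ee_rot: [0.017, 0.674, 0.738, 0.021]
ft_force: [-0.1, -0.5, 0.9]
finger_gap: 0.55
shift [-5.5  1.2 66.3] turn 0.009 | tcp [453.1 340.6 176.1] head 95.24 tilt 3.11 gap 0.55 F [-0.1 -0.5  0.9] t 41.62 q1,q7 [-0.72  0.85]
red 491 [344.3 249.5] [538.5 -63.2  99. ] [546.  -67.8   9. ]
red 102 [344.7 231. ] [578.7 -64.2  99. ] [589.4 -68.8   9. ]
blue 494 [291.  253.8] [528.8  51.7  99. ] [535.6  56.5   9. ]
blue 97 [286.8 235. ] [569.6  61.1  99. ] [579.6  66.6   9. ]
```

View pics/top13.png

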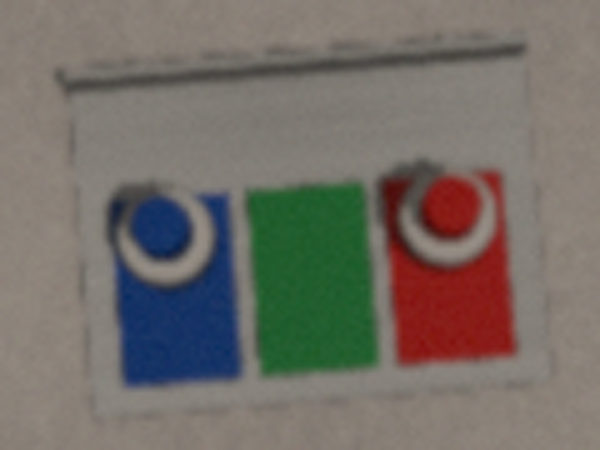

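View pics/scene13.png

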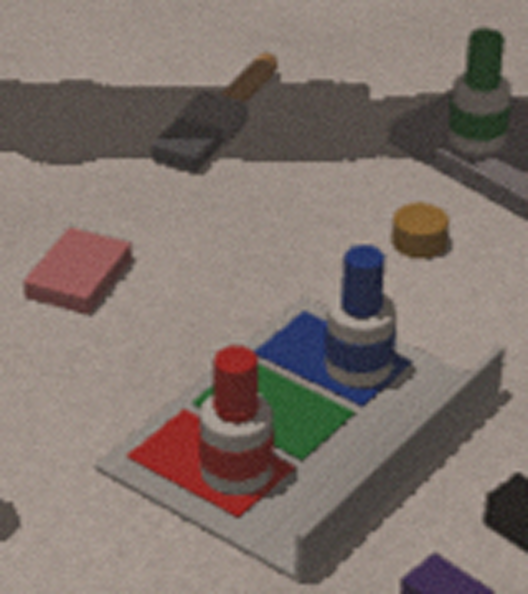

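Blue and red stand upright on their own seats; the cap centroids are within about 2 mm of the seat origins. Now green.

```bash
python3 -m crank '[-4,1,15,0.009, -5,1,35,0.009, -5,1,55,0.009, -5,1,65,0.009, -5,1,65,0.009]'; ./n.sh 458.3,335.8,76
```

```text
t: 42.13
tcp_pos: [459.8, 330.9, 109.8]
ee_rot: [0.018, 0.68, 0.733, 0.019]
ft_force: [-1.2, -0.7, -0.0]
finger_gap: 0.547
shift [ 4.9 -2.9 33.7] turn -0.007 | tcp [459.8 330.9 109.8] head 94.31 tilt 3.02 gap 0.547 F [-1.2 -0.7 -0. ] t 42.13 q1,q7 [-0.71  0.84]
```

```bash
python3 -m crank '[3,-1,3,0, 5,-2,10,-0.007, 5,-3,20,-0.007, 5,-3,29,-0.007, 5,-3,32,-0.007, 5,-3,33,-0.007, 5,-3,33,-0.007]'; ./n.sh 458.3,335.8,76
```

```text
t: 42.72
tcp_pos: [458.0, 335.7, 76.4]
ee_rot: [0.018, 0.677, 0.735, 0.019]
ft_force: [1.1, -1.0, 0.6]
finger_gap: 0.551
shift [0.  0.2 0.4] turn 0.0 | tcp [458.  335.7  76.4] head 94.72 tilt 2.99 gap 0.551 F [ 1.1 -1.   0.6] t 42.72 q1,q7 [-0.72  0.83]
```

```bash
python3 -m crank '[0,0,0,0, 0,0,0,0, 0,0,0,0, 0,0,0,0, 0,0,0,0, 0,0,0,0, 0,0,0,0]' 0 40; ./n.sh 458.3,335.8,76; python3 -m crank '[0,0,-10,0, 0,0,-30,0, 0,0,-55,0, 0,0,-80,0, 0,0,-100,0, 0,0,-100,0, 0,0,-100,0, 0,0,-100,0]'; ./n.sh 573,-3,180
```

```text
t: 43.3
tcp_pos: [458.3, 336.0, 76.8]
ee_rot: [0.018, 0.677, 0.735, 0.019]
ft_force: [0.3, -0.1, 4.8]
finger_gap: 0.296
shift [-0.2 -0.1  0.8] turn 0.0 | tcp [458.3 336.   76.8] head 94.71 tilt 3.03 gap 0.296 F [ 0.3 -0.1  4.8] t 43.3 q1,q7 [-0.72  0.83]
t: 43.97
tcp_pos: [452.6, 335.1, 176.2]
ee_rot: [0.018, 0.677, 0.735, 0.019]
ft_force: [-0.9, 0.1, -1.3]
finger_gap: 0.29
shift [-346.9   92.3    1.3] turn 0.0 | tcp [452.6 335.1 176.2] head 94.71 tilt 2.99 gap 0.29 F [-0.9  0.1 -1.3] t 43.97 q1,q7 [-0.71  0.85]
```

Path passes over the blue bottle, so I'll go higher.

```bash
python3 -m crank '[-30,8,-25,0, -70,19,-50,0, -110,29,-60,0, -150,40,-60,0, -190,51,-60,0, -230,61,-60,0, -270,72,-60,0, -300,80,-60,0]'; python3 -m crank '[-30,8,0,0, -40,11,0,0, -40,11,0,0, -40,11,0,0]'; ./n.sh 573,-3,140
```

```text
t: 44.63
tcp_pos: [553.4, 39.3, 239.3]
ee_rot: [0.017, 0.678, 0.735, 0.018]
ft_force: [0.3, 0.1, -1.1]
finger_gap: 0.294
t: 44.97
tcp_pos: [566.9, 0.2, 238.6]
ee_rot: [0.017, 0.678, 0.735, 0.017]
ft_force: [-0.2, 0.9, -0.6]
finger_gap: 0.295
shift [-3.5  1.2 98.8] turn -0.002 | tcp [5.669e+02 2.000e-01 2.386e+02] head 94.56 tilt 2.71 gap 0.295 F [-0.2  0.9 -0.6] t 44.97 q1,q7 [-0.16  1.59]
```

```bash
python3 -m crank '[-3,1,20,0, -3,1,45,0, -3,1,70,0, -3,1,90,0, -3,1,98,0, -3,1,98,0, -3,1,98,0]'; ./n.sh 573,-3,90; python3 -m crank '[0,0,15,0, 0,0,30,0, 0,-1,42,0, 0,-2,46,0, 0,-2,46,0, 0,-2,46,0]'; ./n.sh 573,-3,82
```

```text
t: 45.55
tcp_pos: [572.6, -1.3, 140.9]
ee_rot: [0.016, 0.678, 0.735, 0.017]
ft_force: [0.8, 0.2, -0.4]
finger_gap: 0.29
shift [-1.6 -2.2 50.9] turn -0.001 | tcp [572.6  -1.3 140.9] head 94.65 tilt 2.67 gap 0.29 F [ 0.8  0.2 -0.4] t 45.55 q1,q7 [-0.15  1.6 ]
t: 46.05
tcp_pos: [573.4, -1.1, 96.0]
ee_rot: [0.017, 0.678, 0.735, 0.017]
ft_force: [-0.4, -0.4, -0.2]
finger_gap: 0.292
shift [-1.9 -1.2 14. ] turn -0.001 | tcp [573.4  -1.1  96. ] head 94.67 tilt 2.75 gap 0.292 F [-0.4 -0.4 -0.2] t 46.05 q1,q7 [-0.14  1.61]
```

```bash
python3 -m crank '[-1,-1,4,0, -2,-1,8,0, -2,-1,11,0, -2,-1,12,0, -2,-1,12,0, -2,-1,12,0]'; python3 -m crank '[0,0,1,0, 0,0,2,0, 0,0,2,0]';  ./n.sh 573,-3,81.8
```

```text
t: 46.55
tcp_pos: [573.1, -3.2, 83.9]
ee_rot: [0.017, 0.678, 0.735, 0.017]
ft_force: [-0.5, -0.2, -0.9]
finger_gap: 0.291
t: 46.8
tcp_pos: [573.3, -3.1, 81.9]
ee_rot: [0.017, 0.678, 0.735, 0.017]
ft_force: [0.6, 0.3, -0.2]
finger_gap: 0.293
shift [ 0.1 -0.3  0.1] turn -0.001 | tcp [573.3  -3.1  81.9] head 94.66 tilt 2.75 gap 0.293 F [ 0.6  0.3 -0.2] t 46.8 q1,q7 [-0.14  1.61]
```

```bash
python3 -m crank '[0,0,1,0, 0,0,1,0, 0,0,1,0]'; python3 -m crank '[0,0,0,0, 0,0,0,0, 0,0,0,0, 0,0,0,0, 0,0,0,0]' 0.55; python3 -m crank '[0,0,-15,0, 0,0,-40,0, 0,0,-65,0, 0,0,-95,0, 0,0,-120,0, 0,0,-120,0, 0,0,-120,0]';  python3 -m crank '[38,-10,0,0, 76,-20,0,0, 114,-30,0,0, 150,-40,0,0, 190,-50,0,0, 230,-60,0,0, 260,-70,0,0, 260,-70,0,0]'; ./n.sh 573,-3,180
cat > fin.py <<'E'
from h import *
import sys
for n,b in(("scene",(260,190,400,310)),("top",(255,190,375,280))):
    c=arm.camera(n); x0,y0,x1,y1=b
    cv2.imwrite(f"pics/{n}{sys.argv[1]}.png",cv2.resize(c["img"][y0:y1,x0:x1,::-1],None,fx=5,fy=5,interpolation=cv2.INTER_CUBIC))
    if n!="top": continue
    o={}
    for k in("blue","green","red"):
        q=sorted(comps(c,k,(255,190,375,280)),key=lambda t:-t[0]); v,u=np.nonzero(q[0][3]); p=ray(c,np.c_[u,v],9)[:,:2].astype(np.float32); r=cv2.minAreaRect(p); bx=cv2.boxPoints(r)
        bx=bx[np.argsort(bx[:,0])]; f=bx[:2].mean(0); bb=bx[2:].mean(0); x=(bb-f)/np.linalg.norm(bb-f); org=np.array(r[0])+18*x
        cap=q[1]; e=cv2.minEnclosingCircle(np.argwhere(cap[3])[:,::-1].astype(np.float32).reshape(-1,1,2))
        # white shoulder disc (z=59): bright, unsaturated pixels around the cap
        hs=cv2.cvtColor(c["img"],cv2.COLOR_RGB2HSV); w=((hs[:,:,1]<45)&(hs[:,:,2]>150)).astype(np.uint8)
        X,Y=cap[1].astype(int); k2=np.zeros_like(w); k2[Y-12:Y+16,X-14:X+15]=1; w=w*k2
        nn,l,s,ce=cv2.connectedComponentsWithStats(w); i=1+np.argmax(s[1:,4]); 
        pts=np.argwhere(l==i)[:,::-1].astype(np.float32); hull=cv2.convexHull(pts.reshape(-1,1,2)); (hx,hy),hr=cv2.minEnclosingCircle(hull)
        print(k,"seat",org.round(1),np.round(r[1],1),"cap99",ray(c,cap[1],99)[0][:2].round(1),"ring59",ray(c,(hx,hy),59)[0][:2].round(1),"r px",round(hr,1))
E
python3 fin.py 14
```

```text
t: 47.05
tcp_pos: [573.5, -3.1, 81.9]
ee_rot: [0.017, 0.678, 0.735, 0.018]
ft_force: [-3.6, -0.3, 10.5]
finger_gap: 0.298
t: 47.47
tcp_pos: [573.5, -3.1, 81.7]
ee_rot: [0.017, 0.678, 0.735, 0.018]
ft_force: [-1.0, -0.2, 0.2]
finger_gap: 0.549
t: 48.05
tcp_pos: [568.5, -3.4, 203.0]
ee_rot: [0.018, 0.678, 0.735, 0.019]
ft_force: [-0.9, 0.2, -0.9]
finger_gap: 0.549
t: 48.72
tcp_pos: [473.5, 257.4, 197.7]
ee_rot: [0.016, 0.674, 0.738, 0.019]
ft_force: [-0.3, 0.4, -0.6]
finger_gap: 0.545
shift [-268.5   74.4   20.9] turn 0.009 | tcp [473.5 257.4 197.7] head 95.23 tilt 2.78 gap 0.545 F [-0.3  0.4 -0.6] t 48.72 q1,q7 [-0.6   1.03]
blue seat [568.1  61. ] [83.6 52.2] cap99 [569.4  61.1] ring59 [569.6  60.8] r px 7.8
green seat [573.4  -2.8] [83.6 52.2] cap99 [571.3  -1.4] ring59 [568.6  -4.1] r px 7.4
red seat [579.  -66.1] [84.1 52.9] cap99 [578.7 -63.9] ring59 [577.8 -66.9] r px 7.8
```

View pics/top14.png

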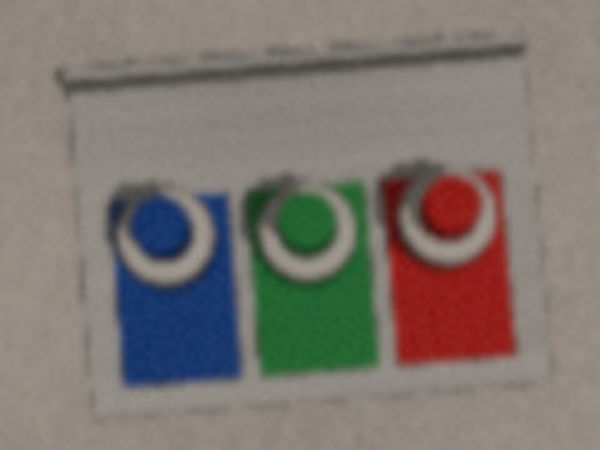

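View pics/scene14.png

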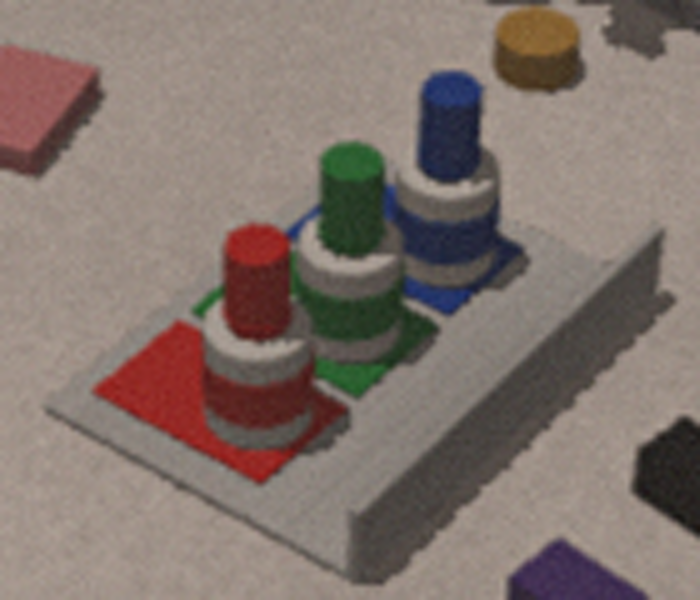

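```bash
python3 - <<'E'
from h import *
c=arm.camera("top")
for n,p in(("blue",(287.9,237.5)),("green",(316.1,236.6)),("red",(344,233.7))): print(n,ray(c,p,59)[0].round(1))
s=arm.camera("scene")
# cap top ellipse centres in the scene zoom (px/5+offset)
for n,p in(("blue",(450,91)),("green",(353,161)),("red",(258,245))): print(n,ray(s,(p[0]/5+260-.4,p[1]/5+190-.4),99)[0].round(1))
# seat corners (scene zoom): red plate front-left, left-back/top, near bottom corner
for n,p in(("red -x+y",(180,322)),("red -x-y",(93,390)),("red +x-y",(262,482))): print(n,ray(s,(p[0]/5+260-.4,p[1]/5+190-.4),9)[0].round(1))
E
```

```text
blue [568.4  61.1  59. ]
green [570.6  -2.1  59. ]
red [577.4 -64.6  59. ]
blue [570.   60.3  99. ]
green [571.7  -1.6  99. ]
red [579.7 -65.6  99. ]
red -x+y [515.5 -44.9   9. ]
red -x-y [518.8 -99.2   9. ]
red +x-y [605.9 -92.    9. ]
```

Blue and red are within about 1.5 mm of centre; green sits about 2.3 mm forward (−x). There's plenty of time, so I'll correct green.

```bash
./n.sh 572.5,-1.8,180; python3 -m crank '[-38,10,0,0, -76,20,0,0, -114,31,0,0, -152,42,0,0, -190,52,0,0, -228,62,0,0, -255,70,0,0, -258,73,0,0]'; python3 -m crank '[0,0,0,0, 0,0,0,0]'; ./n.sh 572.5,-1.8,125
```

```text
shift [-257.3   73.3   22.5] turn -0.002 | tcp [477.7 248.7 198.3] head 94.61 tilt 2.88 gap 0.548 F [ 0.2 -1.  -0.4] t 48.92 q1,q7 [-0.59  1.03]
t: 49.58
tcp_pos: [572.0, -12.1, 202.3]
ee_rot: [0.019, 0.682, 0.731, 0.016]
ft_force: [-0.4, -0.2, 0.5]
finger_gap: 0.552
t: 49.75
tcp_pos: [571.6, -14.9, 201.9]
ee_rot: [0.02, 0.684, 0.729, 0.016]
ft_force: [0.1, -0.6, -0.9]
finger_gap: 0.555
shift [13.5 -2.1 76.8] turn -0.018 | tcp [571.6 -14.9 201.9] head 93.69 tilt 2.87 gap 0.555 F [ 0.1 -0.6 -0.9] t 49.75 q1,q7 [-0.14  1.6 ]
```

```bash
python3 -m crank '[8,-1,15,-0.015, 13,-2,35,-0.018, 13,-2,55,-0.018, 13,-2,70,-0.018, 13,-2,76,-0.018, 13,-2,76,-0.018, 13,-2,76,-0.018]'; ./n.sh 572.5,-2.5,81.8
```

```text
t: 50.33
tcp_pos: [572.4, -1.8, 126.1]
ee_rot: [0.02, 0.677, 0.736, 0.015]
ft_force: [0.2, 0.9, 0.0]
finger_gap: 0.549
shift [-0.4 -2.2 44.2] turn 0.001 | tcp [572.4  -1.8 126.1] head 94.77 tilt 2.85 gap 0.549 F [0.2 0.9 0. ] t 50.33 q1,q7 [-0.15  1.6 ]
```

```bash
python3 -m crank '[0,-1,12,0, 0,-2,24,0, 0,-2,34,0, 0,-2,41,0, 0,-2,44,0, 0,-2,44,0, 0,-2,44,0]'; ./n.sh 572.5,-2.5,81.8; python3 -m crank '[0,0,0,0, 0,0,0,0, 0,0,0,0, 0,0,0,0, 0,0,0,0, 0,0,0,0, 0,0,0,0]' 0 40; ./n.sh 572.5,-2.5,81.8
```

```text
t: 50.92
tcp_pos: [572.9, -2.1, 82.3]
ee_rot: [0.02, 0.677, 0.736, 0.016]
ft_force: [0.0, 0.5, -1.0]
finger_gap: 0.551
shift [-0.4 -0.5  0.5] turn 0.001 | tcp [572.9  -2.1  82.3] head 94.76 tilt 2.87 gap 0.551 F [ 0.   0.5 -1. ] t 50.92 q1,q7 [-0.15  1.6 ]
t: 51.5
tcp_pos: [573.5, -2.1, 83.0]
ee_rot: [0.02, 0.677, 0.736, 0.016]
ft_force: [-0.2, -0.5, 5.8]
finger_gap: 0.291
shift [-0.3 -1.1  1.1] turn 0.001 | tcp [573.5  -2.1  83. ] head 94.76 tilt 2.95 gap 0.291 F [-0.2 -0.5  5.8] t 51.5 q1,q7 [-0.15  1.6 ]
```

```bash
python3 -m crank '[0,0,-2,0, 0,0,-5,0, 0,1,-5,0, -1,2,-5,0, -1,2,-5,0, -1,2,-5,0]'; ./n.sh 575.6,-3,84; 
```

```text
t: 52.0
tcp_pos: [575.2, -3.1, 87.9]
ee_rot: [0.02, 0.677, 0.736, 0.016]
ft_force: [-0.0, -0.8, -1.4]
finger_gap: 0.289
shift [0.1 0.2 3.9] turn 0.001 | tcp [575.2  -3.1  87.9] head 94.75 tilt 2.93 gap 0.289 F [-0.  -0.8 -1.4] t 52.0 q1,q7 [-0.14  1.6 ]
```

```bash
python3 -m crank '[0,0,2,0, 0,0.5,4,0, 0,0.5,5,0, 0,0.5,5.5,0, 0,0.5,5.5,0]'; ./n.sh 575.6,-3,84
```

```text
t: 52.42
tcp_pos: [576.2, -3.1, 83.0]
ee_rot: [0.02, 0.677, 0.736, 0.016]
ft_force: [-2.5, -0.7, 7.3]
finger_gap: 0.29
shift [ 0.1 -0.6 -1. ] turn 0.001 | tcp [576.2  -3.1  83. ] head 94.74 tilt 2.96 gap 0.29 F [-2.5 -0.7  7.3] t 52.42 q1,q7 [-0.14  1.6 ]
```

Contact on the seat. Release, rise with settling, and move well away.

```bash
python3 -m crank '[0,0,0,0, 0,0,0,0, 0,0,0,0, 0,0,0,0, 0,0,0,0]' 0.55; python3 -m crank '[0,0,-15,0, 0,0,-40,0, 0,0,-65,0, 0,0,-95,0, 0,0,-120,0, 0,0,-120,0, 0,0,-120,0]';  python3 -m crank '[38,-10,0,0, 76,-20,0,0, 114,-30,0,0, 150,-40,0,0, 190,-50,0,0, 230,-60,0,0, 260,-70,0,0, 260,-70,0,0]'; python3 -m crank '[0,0,0,0, 0,0,0,0, 0,0,0,0, 0,0,0,0]'; python3 fin.py 15
python3 - <<'E'
from h import *
c=arm.camera("top"); cv2.imwrite("pics/full15.png",c["img"][:,:,::-1])
a=max(comps(c,"cast",(440,235,505,305)),key=lambda t:t[0]);v,u=np.nonzero(a[3]); p=ray(c,np.c_[u,v],50)[:,:2].astype(np.float32); print("cast",cv2.minAreaRect(p))
for a,ce,bb,m in comps(c,"black",(388,258,422,295)): print("jar",a,ray(c,ce,52)[0])
E
```

```text
t: 52.83
tcp_pos: [576.2, -3.1, 82.8]
ee_rot: [0.02, 0.677, 0.736, 0.016]
ft_force: [-0.1, -0.6, -0.2]
finger_gap: 0.554
t: 53.42
tcp_pos: [570.9, -2.6, 204.1]
ee_rot: [0.021, 0.677, 0.736, 0.017]
ft_force: [0.1, 0.4, -0.3]
finger_gap: 0.554
t: 54.08
tcp_pos: [475.4, 258.2, 196.8]
ee_rot: [0.019, 0.673, 0.739, 0.017]
ft_force: [0.3, 0.7, -0.5]
finger_gap: 0.549
t: 54.42
tcp_pos: [475.9, 256.8, 196.4]
ee_rot: [0.019, 0.674, 0.738, 0.017]
ft_force: [-0.3, 0.4, 0.2]
finger_gap: 0.546
blue seat [567.1  60.8] [82.1 52.3] cap99 [569.6  61.1] ring59 [569.6  60.8] r px 7.8
green seat [563.3  -4.3] [62.2 52.7] cap99 [574.1  -2.7] ring59 [574.3  -3. ] r px 7.8
red seat [579.1 -66.1] [84.3 52.9] cap99 [578.9 -64.2] ring59 [574.4 -68. ] r px 7.8
cast ((498.539794921875, -353.980224609375), (38.094825744628906, 45.318878173828125), 0.18439844250679016)
jar 273 [ 482.93672565 -200.50880325   52.        ]
```

View pics/full15.png

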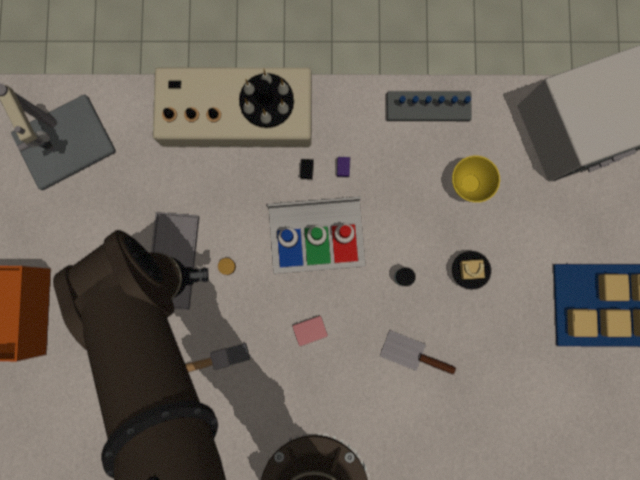

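View pics/top15.png

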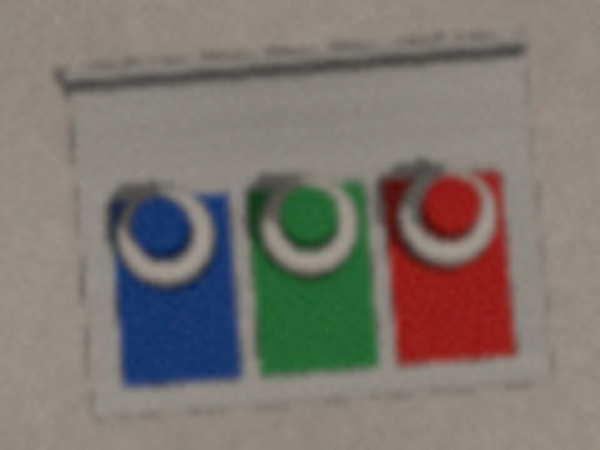

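View pics/scene15.png

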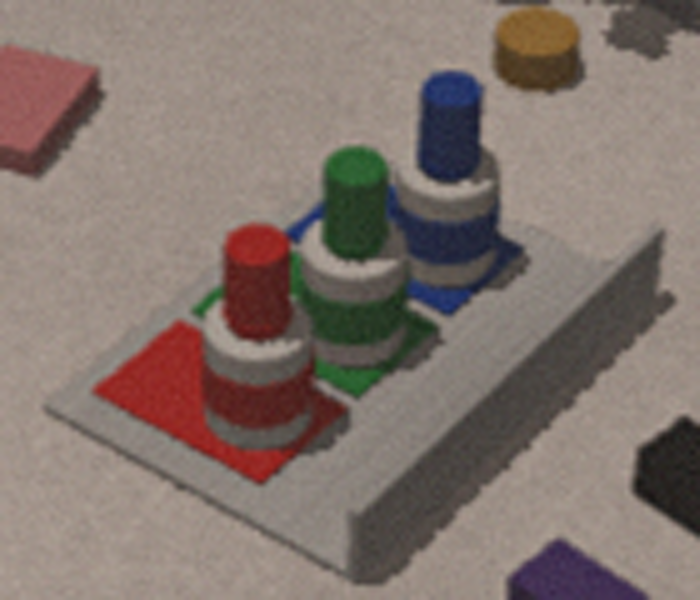

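All three bottles are in line and upright on their own seats, with caps at (569.6,61.1), (574.1,-2.7) and (578.9,-64.2). The cast is mid-table, the jar is unmoved and the gripper is clear. Handing in.

```bash
python3 -c "
from station import arm
print(arm.hand_in())"
```

```text
the job is handed in; nothing more can be done
None
```

The job is done and handed in at about 55 s of the 144 s allowed. I moved the three bottles to the side tray, set the cast on the survey table, then put each bottle on the seat of its own colour. I picked green up once more to shift it about 2.5 mm towards its seat's centre.

What the last checks showed:
- **Bottles:** all three stand upright. In the top view the caps are within about 2 mm of the seat centres.
- **Cast:** it sits level, about 1 mm from the table's centre.
- **Jar:** it moved less than about 0.5 mm in the images, which is within noise.
- **Forces:** the largest wrist-force reading at the end of any move was about 11 N, well under the limits.

**Checks that disagreed:**
- **Bottle shoulder fit:** my fit to the white bottle shoulders was unreliable because it saw only part of each ring. For red it read about 5 mm off in x, against about 0.2 mm by the cap. The pictures agree with the caps.
- **Green seat outline:** the last fit of the green seat came out too short because the bottle hides its back edge. I used the outline measured when the seats were bare.
- **Gripper tilt:** it crept to about 3° about the jaw axis over the run. This did not visibly affect the placements.

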